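Turn the drying carousel at its steady pace and park its loading gap at the post

TASK

Three freshly plastered foam pieces stand on the drying carousel and must dry evenly. Crank the carousel counter-clockwise (seen from above) at a steady pace of one turn in five seconds (1.26 rad/s, keep it within 12 percent) for at least 8 seconds without a break, never racing it, then stop it with the middle of the raised bar on its deck in line with the pointer on the fixed post and let go of the crank. Drive it by the crank only, keep off the deck, keep all pieces standing on it, and leave the tub, the spray bottle and the spreader where they are.

Things in the scene. Friction and masses are not known exactly. Their poses are not given: they have to be found in the camera images.
- carousel (a joint): angle of the deck about its vertical axis, rad, 0 as it stands at the start, growing counter-clockwise from above, no limit. A flywheel: nominally 0.09 kg m2 with all it carries; that may be off by 30 percent. A loose drag shoe under it and its bearing brake it with a dry 0.12 N m nominally (0.04 to 0.23, steady through a run) plus 0.02 N m per rad/s
- crank (a joint): angle of the crank relative to the deck (not the room), rad, counter-clockwise, no limit, starts anywhere. An oil-filled slipping coupling passes 0.095 N m per rad/s of crank speed relative to the deck, nothing at rest: the deck follows with a 0.8 s lag and turns slower (crank 1.9 to 4 for deck 1.26 rad/s). A crank held still brakes the deck; let go, it rides along
- axis (a point): point on the table (z = 0) on the carousel's vertical axis, fixed. Round dark steel foot 200 mm across; aluminium deck 380 mm across, upper face at z = 60 mm, rim 4 mm higher; middle column 36 mm across; on it the level crank arm, 24 mm wide, upper face at z = 146 mm
- knob_grip (a point): centre of the crank's upright knob: a dark wooden cylinder, 32 mm across, 52 mm tall, from z = 147 to 199 mm (this point at z = 176 mm), 70 mm off the axis at the end of the crank arm. It spins freely on its pin, so a gripper may hold it without turning. Its direction from axis is the crank's direction in the room
- mark (a point): outer end of the raised steel bar on the deck, which lies radially from 138 to 188 mm off the axis, 12 mm wide, top at z = 76 mm, in the gap without a piece; this point is on its top, 188 mm off the axis, and turns with the deck
- pointer (a point): tip of the pointer, a small steel cone that points at the axis, on the fixed dark steel post (26 mm wide, 88 mm tall) just outside the deck's rim; this point is 193 mm off the axis at z = 76 mm. The bar on the deck comes to stand right before it without touching
- deck: the round aluminium deck with its bar; origin on the axis at z = 0, its x axis towards the bar, turns with the deck
- block: a flat foam block with a plaster top, 60 x 80 x 48 mm, 0.2 kg, loose on the deck, about 120 mm off the axis and a quarter turn counter-clockwise from the bar; origin under its centre
- step: a stepped foam piece with a plaster upstand, 60 x 80 x 62 mm, 0.2 kg, loose on the deck across from the bar, about 120 mm off the axis; origin under its centre
- dome: a round foam piece with a plaster dome, 70 mm across, 55 mm tall, 0.2 kg, loose on the deck, a quarter turn clockwise from the bar, about 120 mm off the axis; origin under its centre
- tub: black plaster tub, 100 mm across, 80 mm tall, beside the carousel at the robot's left; leave it alone; origin under its centre
- sprayer: yellow spray bottle, 72 mm across, 190 mm tall, beyond the carousel at the robot's right; leave it alone; origin under its centre
- spreader: plaster spreader, 260 mm long with a black handle, lying at the robot's right; leave it alone; origin at its middle, under it

How it is judged:
By the outcome, as a careful person would: the job done as asked, in the order asked, and still so for the second after the job is handed in, with the robot touching nothing.
It also fails if it takes over 72 s, if anything falls off the work surface, if the arm or the gripper's body presses on something with over 40 N, if the wrist force passes 120 N, or if a joint passes its speed limit or range.

ROBOT

A 6-joint arm with a two-finger parallel gripper is mounted at the origin on the work surface. World frame = base frame: x ahead of the robot, y to its left, z up, the work surface at z = 0. Lengths are in mm, angles in rad, forces in N, time in s.
With the tool pointing down it reaches from about 275 to 1000 mm from the base axis. Payload 8.4 kg.
Tool frame: the origin (TCP) lies between the finger pads; the fingertips stand 17 mm ahead of it and the grasp point (between the pads) lies 2 mm behind it; z points along the fingers, y is the line along which they close (so a half turn about z gives the same grasp; the last joint's range is limited). The gripper opens to 85 mm and grips with 20 to 120 N. Pads are 22 mm wide; open, the fingers measure 114 mm over their backs; the gripper's body (76 mm by 85 mm) begins 54 mm behind the grasp point. The pads swing forward as they close: fully open they stand 13 mm farther back than shut.
Start: joints at [-1.287, 0.353, 1.633, -0, 1.155, -0.002], TCP at [176.202, -599.651, 248.281] pointing down, gripper open.
Joint ranges: [-2.63, 2.63], [-0.92, 2.1], [0.06, 2.66], [-1.3, 4.44], [0, 2.69], [-3.02, 3.02]. Speed limits (rad/s): [2.22, 2.22, 2.79, 3.14, 3.14, 3.14].

INTERFACE

Orientations are given as [roll, pitch, yaw] about the fixed x, y, z axes, in that order (R = Rz(yaw) Ry(pitch) Rx(roll)).
In Python, from rig import sense, grab_frame, sign_off gives the robot as it stands. The module is installed in compiled form; this text tells all that it offers.
- The arm moves only by the tool send_rows, never from a script. Its argument "moves" is a list that holds one entry, the list of rows, each a list of 7 numbers: the shift along the world's x, y, z in m, then the turn, a rotation vector about the world's x, y, z in rad, then the opening, from -1 (shut) to 1 (fully open). In form: [[[dx, dy, dz, rx, ry, rz, jaw], ...]]. A call has 1 to 10 rows; each row shifts and turns the commanded pose from where the row before left it; what a row does not reach is not made up. A row lasts 1/10 s, in which the tool goes at most 50 mm and 8.59 degrees, less where a joint would pass 70% of its speed; a pose out of reach is approached as far as the arm can. A call with a gripper value outside its range is refused whole. The fingers move at their own pace and stop on an object; "grip_force" is the grip in N (left out, the last holds). Time passes only in rows, so rows that do not move let the fingers close. It gives the time, the measured TCP pose, the force, the opening and the grip force at its end, in the units of the state.
- sense(): the state, without advancing time (a new reading comes with each control period).
- grab_frame(name): name is "side" or "top"; returns a dict with "img" (480x640x3 uint8, red, green, blue), "mtx" (3x3 intrinsics, pixels), "rvec" (rotation vector, rad) and "tvec" (3), from world to camera coordinates, as OpenCV has them. Camera axes: x right, y down, z forward; pixel columns grow to the right and rows downward; lengths in mm; the calibration is good to about 2 mm. A picture is of the moment at which its call begins. There is no depth.
- sign_off(): hands the job in; it is judged then, once.
The state is a dict: "clock": time; "qpos": joint angles; "qvel": joint speeds; "joint_efforts": joint torques, N m; "eef_pos": TCP position; "tcp_rot": TCP orientation; "contact_force": force on the tool from outside, world axes, zero at the start; "wrist_torque": the same for the moment, N m; "opening": opening from 0.0 (shut) to 1.0 (fully open); "grasp_force": force on a finger pad.
Only numpy, scipy, OpenCV 4.12 (cv2) and the standard library are available. Lean on these libraries where they do the work, as an engineer would, in place of code of your own. Each camera call takes 0.05 s, during which the arm holds its last target. There are 200 camera calls.

## Working session

There is one attempt and no reset: what is moved stays moved. The work goes in short steps, Python scripts to look and compute and a tool call to move; the robot and the scene stay as the last step left them, time stands still between calls to the robot, and variables do not carry over. Pictures are saved under pics/ and viewed, at most 10 in all, crops included, and the job is handed in when it is done.

Besides the shell and the picture viewer there is one more tool, called after "Request:" as a command line: name --argument value ..., lists and objects as JSON in quotes. send_rows: Moves the arm, as the interface text tells. Its arguments: {"type":"object","properties":{"moves":{"type":"array"},"grip_force":{"type":"number"}},"required":["moves"]}

```bash
mkdir -p pics; python3 - <<'E'
from rig import *
import cv2,numpy as np
np.set_printoptions(suppress=True,precision=4)
for n in("top","side"):
    f=grab_frame(n);cv2.imwrite(f"pics/{n}0.png",f["img"][:,:,::-1]);np.savez(f"{n}0.npz",**f)
    R=cv2.Rodrigues(np.array(f["rvec"],float))[0];print(n,f["mtx"],-R.T@np.array(f["tvec"]).ravel())
print(sense())
E
```

```text
top [[518.8813   0.     311.1403]
 [  0.     518.8813 232.3075]
 [  0.       0.       1.    ]] [ 496.3279  -15.2275 1714.1415]
side [[433.4296   0.     319.7797]
 [  0.     433.4296 233.5755]
 [  0.       0.       1.    ]] [318.0171 599.6167 972.6918]
{'clock': 0.1, 'qpos': array([-1.2874,  0.3536,  1.634 ,  0.    ,  1.1552, -0.0024]), 'qvel': array([ 0.001 , -0.0018, -0.0022,  0.0007, -0.0004, -0.    ]), 'joint_efforts': array([  0.0004, -60.6356, -34.2817,   0.    ,   0.0039,  -0.    ]), 'eef_pos': array([ 176.0967, -599.273 ,  247.6399]), 'tcp_rot': array([-3.1404, -0.    ,  0.2858]), 'contact_force': array([-0.8159, -0.7246,  0.0629]), 'wrist_torque': array([ 0.0051,  0.0187, -0.0308]), 'grasp_force': 0.0, 'opening': 1.0018722356156708}
```

View pics/top0.png

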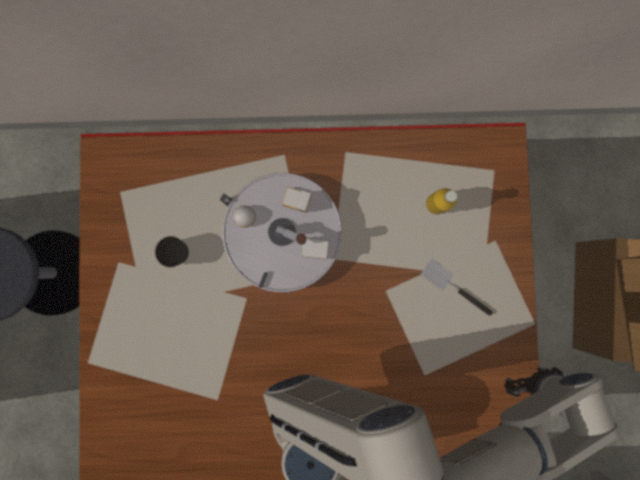

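View pics/side0.png

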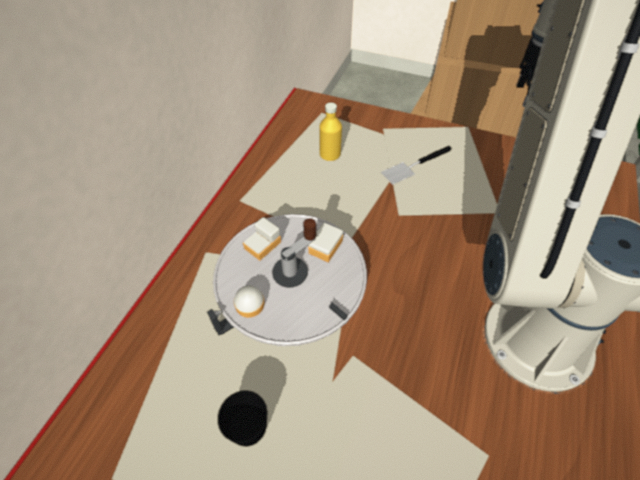

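The top view shows the deck at (283,233), the knob at (301,239), the bar at (266,279) and the post at (227,200). The side view shows the knob at (310,228), the bar at (340,308) and the post at (218,318). Next I'll measure them properly.

```bash
cat > h.py <<'E'
import cv2,numpy as np
from rig import *
np.set_printoptions(suppress=True,precision=4)
def cam(f):
    return cv2.Rodrigues(np.array(f["rvec"],float))[0],np.array(f["tvec"],float).ravel(),np.array(f["mtx"],float)
def ray(f,px,z):
    R,t,K=cam(f);c=-R.T@t;px=np.atleast_2d(np.array(px,float))
    d=(R.T@np.linalg.inv(K)@np.c_[px,np.ones(len(px))].T).T
    return c+d*((z-c[2])/d[:,2])[:,None]
def proj(f,P):
    R,t,K=cam(f);return cv2.projectPoints(np.atleast_2d(np.array(P,float)),cv2.Rodrigues(R)[0],t,K,None)[0].reshape(-1,2)
E
python3 - <<'E'
from h import *
T=dict(np.load("top0.npz"));S=dict(np.load("side0.npz"))
tiles=[]
for f,z,(x0,y0,x1,y1) in((T,64,(210,160,350,300)),(S,64,(200,200,380,350))):
    im=f["img"];hsv=cv2.cvtColor(im,cv2.COLOR_RGB2HSV)
    m=((hsv[...,1]<45)&(hsv[...,2]>95)).astype(np.uint8)
    b=im.astype(int);m=((b[...,2]>=b[...,0]-2)&(b[...,2]>70)).astype(np.uint8)
    k=np.zeros_like(m);k[y0:y1,x0:x1]=1;m=cv2.morphologyEx(m&k,cv2.MORPH_OPEN,np.ones((3,3)))
    c=max(cv2.findContours(m,0,1)[0],key=cv2.contourArea)
    h=cv2.convexHull(c).reshape(-1,2);P=ray(f,h,z)[:,:2]
    A=np.c_[2*P,np.ones(len(P))];s=np.linalg.lstsq(A,(P**2).sum(1),rcond=None)[0]
    r=np.sqrt(s[2]+s[:2]@s[:2]);print("axis",s[:2],"r",r,"res",np.std(np.hypot(*(P-s[:2]).T)-r))
    # dark wood knob
    mk=((hsv[...,2]<95)&(b[...,0]>b[...,2]+20)).astype(np.uint8)&k
    n,l,st,ce=cv2.connectedComponentsWithStats(mk)
    for i in range(1,n):
        if st[i,4]>15:print("dark red",st[i],ce[i],ray(f,ce[i],199 if f is T else 176))
    cr=im[y0:y1,x0:x1][:,:,::-1];tiles.append(cv2.resize(cr,(400,int(400*(y1-y0)/(x1-x0))),interpolation=cv2.INTER_CUBIC))
H=max(t.shape[0] for t in tiles)
cv2.imwrite("pics/z0.png",np.hstack([cv2.copyMakeBorder(t,0,H-t.shape[0],0,0,0) for t in tiles]))
E
```

```text
axis [623.8176  80.4908] r 5.753594339089122 res 0.010351826254723607
dark red [298 173  43  36 528] [326.4299 185.0076] [[733.8273 -68.1056 199.    ]]
dark red [297 234   9  10  66] [300.8485 238.3182] [[578.6238  10.9742 199.    ]]
dark red [308 260  42  28 487] [333.3819 273.1786] [[474.6162 -81.2567 199.    ]]Traceback (most recent call last):
  File "<stdin>", line 9, in <module>
ValueError: max() iterable argument is empty
```

```bash
python3 - <<'E'
from h import *
T=dict(np.load("top0.npz"));S=dict(np.load("side0.npz"))
for n,f,px in(("T",T,[(283,270),(250,250),(320,262),(266,279),(225,199),(240,300),(330,280),(200,180),(301,239)]),("S",S,[(300,320),(230,280),(350,280),(340,308),(218,320),(310,228),(380,230),(200,300)])):
    for p in px: print(n,p,f["img"][p[1],p[0]])
t=[cv2.resize(f["img"][y0:y1,x0:x1][:,:,::-1],(400,400),interpolation=cv2.INTER_CUBIC) for f,x0,y0,x1,y1 in((T,213,163,353,303),(S,200,195,370,365))]
cv2.imwrite("pics/z0.png",np.hstack(t))
E
```

```text
T (283, 270) [147 141 141]
T (250, 250) [150 142 145]
T (320, 262) [149 144 144]
T (266, 279) [104 100  98]
T (225, 199) [89 89 88]
T (240, 300) [152 144 130]
T (330, 280) [74 47 37]
T (200, 180) [147 136 126]
T (301, 239) [79 53 46]
S (300, 320) [205 202 195]
S (230, 280) [200 195 191]
S (350, 280) [197 193 188]
S (340, 308) [117 113 109]
S (218, 320) [91 89 80]
S (310, 228) [85 52 32]
S (380, 230) [139  84  52]
S (200, 300) [208 200 177]
```

View pics/z0.png

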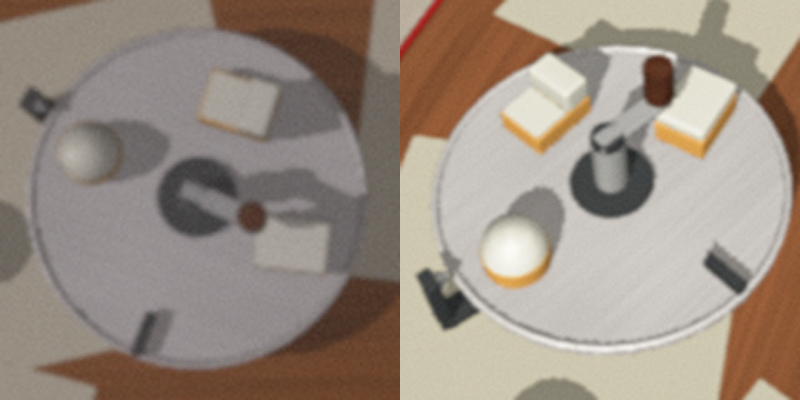

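The crops show the bar at about (264,280) in the top image, radially near the lower left. The post is at about (226,199) and the knob at (301,239). In the side view the bar is at (354,309) and the post at (389→218,318). Now to get numbers.

```bash
python3 - <<'E'
from h import *
from scipy.optimize import least_squares
T=dict(np.load("top0.npz"));S=dict(np.load("side0.npz"))
for nm,f,(x0,y0,x1,y1),th in(("T",T,(210,160,350,300),13),("S",S,(200,200,375,350),16)):
    b=cv2.GaussianBlur(f["img"],(3,3),0).astype(int)
    m=((b[...,0]-b[...,2]<th)&(b.sum(2)>(330 if nm=="T" else 480))).astype(np.uint8)
    k=np.zeros_like(m);k[y0:y1,x0:x1]=1
    m=cv2.morphologyEx(m&k,cv2.MORPH_OPEN,np.ones((5,5)))
    c=max(cv2.findContours(m,0,1)[0],key=cv2.contourArea)
    h=cv2.convexHull(c).reshape(-1,2);P=ray(f,h,64)[:,:2]
    s=least_squares(lambda q:np.hypot(*(P-q[:2]).T)-q[2],[620,70,190],loss="soft_l1",f_scale=2).x
    print(nm,"axis",s,len(P),np.median(np.abs(np.hypot(*(P-s[:2]).T)-s[2])))
    hsv=f["img"].astype(int)
    mk=((hsv.max(2)<100)&(hsv[...,0]>hsv[...,2]+20)).astype(np.uint8)&k
    n,l,st,ce=cv2.connectedComponentsWithStats(mk)
    for i in range(1,n):
        if 15<st[i,4]<350:print("knob?",st[i],ce[i],ray(f,ce[i],199 if nm=="T" else 176)[0])
    md=((hsv.max(2)<(112 if nm=="T" else 125))&(hsv[...,0]-hsv[...,2]<14)).astype(np.uint8)&k
    if nm=="T": md=md
    n,l,st,ce=cv2.connectedComponentsWithStats(md)
    for i in range(1,n):
        if st[i,4]>10:print("dark",st[i],ce[i],ray(f,ce[i],76)[0])
E
```

```text
T axis [609.2751  75.2599 188.8432] 42 0.5744373800066143
knob? [297 234   9  10  70] [300.8 238.5] [578.0952  11.1288 199.    ]
dark [307 189  27  23 361] [319.2133 200.7839] [703.1825 -48.0982  76.    ]
dark [220 194  18  12 119] [227.3613 199.1765] [715.6984 243.4456  76.    ]
dark [343 196   7   5  11] [345.6364 197.9091] [ 710.2474 -132.2854   76.    ]
dark [244 206  27  20 269] [258.5539 213.3197] [668.0663 145.2559  76.    ]
dark [339 214   7   7  15] [341.9333 216.9333] [ 649.8672 -118.7406   76.    ]
dark [ 268  218   76   41 1198] [304.9641 234.0409] [598.5184  -0.2395  76.    ]
dark [210 235  10   6  17] [214.5294 237.7059] [594.1673 285.8124  76.    ]
dark [259 272  12  16 114] [264.4912 279.3596] [458.9979 130.5199  76.    ]
S axis [606.8446  82.084  188.2491] 38 0.5981699577682775
knob? [304 219  13  21 218] [309.5046 229.4266] [576.9495  17.8515 176.    ]
knob? [353 231  17  42 247] [362.6194 247.9717] [443.8777  24.0743 176.    ]
dark [272 247  36  40 743] [290.1467 270.7954] [604.4545  82.7348  76.    ]
dark [329 302  19  18 152] [338.0855 310.5263] [457.2192 142.45    76.    ]
dark [207 310  26  25 295] [218.9898 322.6881] [698.1284 269.3227  76.    ]
```

Request:
send_rows --moves '[[[0.0267,0.041,0,0,0,0.055,1],[0.0267,0.041,0,0,0,0.055,1],[0.0267,0.041,0,0,0,0.055,1],[0.0267,0.041,0,0,0,0.055,1],[0.0267,0.041,0,0,0,0.055,1],[0.0267,0.041,0,0,0,0.055,1],[0.0267,0.041,0,0,0,0.055,1],[0.0267,0.041,0,0,0,0.055,1],[0.0267,0.041,0,0,0,0.055,1],[0.0267,0.041,0,0,0,0.055,1]]]'

```text
clock: 1.1
eef_pos: [443.8, -187.7, 248.3]
tcp_rot: [3.142, 0.0, 0.838]
contact_force: [1.3, 0.0, -1.4]
opening: 1.002
grasp_force: 0.0
```

Request:
send_rows --moves '[[[0.0267,0.041,0,0,0,0.055,1],[0.0267,0.041,0,0,0,0.055,1],[0.0267,0.041,0,0,0,0.055,1],[0.0267,0.041,0,0,0,0.055,1],[0.0267,0.039,0,0,0,0.055,1],[0,0,0,0,0,0,0.5],[0,0,0,0,0,0,0.5],[0,0,0,0,0,0,0.5]]]'

```text
clock: 1.9
eef_pos: [575.9, 12.7, 247.9]
tcp_rot: [-3.141, 0.001, 1.11]
contact_force: [-0.1, -0.0, 0.1]
opening: 0.751
grasp_force: 0.0
```

```bash
python3 - <<'E'
from h import *
s=sense();print(s)
t=[]
for n in("top","side"):
    f=grab_frame(n);p=proj(f,[s["eef_pos"],[577,14.5,199]]);print(n,p)
    np.savez(n+"1.npz",**f)
    c=p[0].astype(int);w=50
    t.append(cv2.resize(f["img"][c[1]-w:c[1]+w,c[0]-w:c[0]+w][:,:,::-1],(400,400),interpolation=cv2.INTER_CUBIC));print(c-w)
cv2.imwrite("pics/h1.png",np.hstack(t))
E
```

```text
{'clock': 1.9, 'qpos': array([ 0.0196,  0.2784,  1.7399, -0.0004,  1.1246,  0.4804]), 'qvel': array([-0.0165, -0.0083,  0.0022,  0.0003,  0.0002,  0.0019]), 'joint_efforts': array([  1.1171, -53.9265, -33.9659,   0.0607,  -0.0348,   0.0011]), 'eef_pos': array([575.8742,  12.6972, 247.8793]), 'tcp_rot': array([-3.1406,  0.0009,  1.1101]), 'contact_force': array([-0.1363, -0.0016,  0.1189]), 'wrist_torque': array([-0.0107, -0.0382,  0.0415]), 'grasp_force': 0.0, 'opening': 0.7510553280519956}
top [[299.9419 238.3746]
 [299.6563 238.9032]]
[249 188]
side [[310.0607 207.7483]
 [309.797  222.1668]]
[260 157]
```

View pics/h1.png

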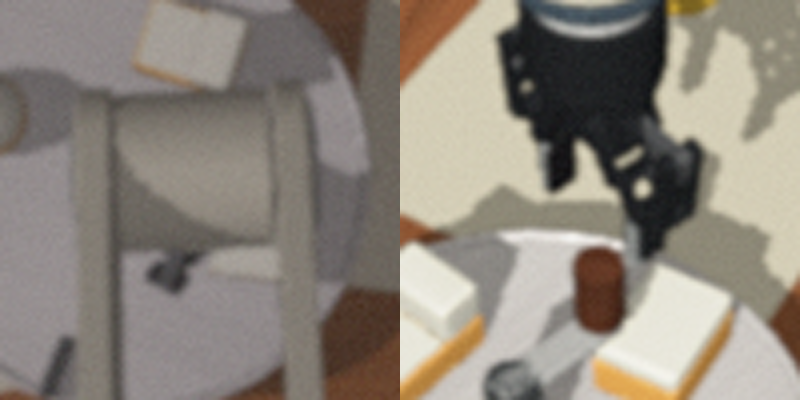

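In the side view the fingertips are centred about (310,212), which agrees with the TCP projection. The knob at (310,229) is directly below. I'll descend and close lightly.

Request:
send_rows --moves '[[[0.001,0.001,-0.015,0,0,0,0.5],[0,0,-0.02,0,0,0,0.5],[0,0,-0.02,0,0,0,0.5],[0,0,-0.019,0,0,0,0.5],[0,0,0,0,0,0,0.5],[0,0,0,0,0,0,-0.2],[0,0,0,0,0,0,-0.5],[0,0,0,0,0,0,-0.7],[0,0,0,0,0,0,-0.7],[0,0,0,0,0,0,-0.7]]]' --grip_force 20

```text
clock: 3.0
eef_pos: [578.2, 14.2, 175.2]
tcp_rot: [3.14, -0.0, 1.111]
contact_force: [-0.4, -1.8, 5.7]
opening: 0.366
grasp_force: 23.0
```

```bash
python3 - <<'E'
from h import *
s=sense();print(s)
f=grab_frame("side");np.savez("side2.npz",**f)
cv2.imwrite("pics/s2.png",cv2.resize(f["img"][140:370,180:420][:,:,::-1],(600,575),interpolation=cv2.INTER_CUBIC))
E
```

```text
{'clock': 3.0, 'qpos': array([ 0.0221,  0.3608,  1.8026, -0.0003,  0.9767,  0.4822]), 'qvel': array([ 0.0007,  0.0023, -0.0012,  0.0006, -0.0007, -0.0008]), 'joint_efforts': array([  0.9655, -53.7521, -28.5856,   0.4547,  -0.3234,   0.    ]), 'eef_pos': array([578.2087,  14.2182, 175.2153]), 'tcp_rot': array([ 3.1401, -0.0005,  1.1109]), 'contact_force': array([-0.4273, -1.7626,  5.7189]), 'wrist_torque': array([-0.2967,  0.1375,  0.0204]), 'grasp_force': 23.023092448711395, 'opening': 0.36609404459224704}
```

View pics/s2.png

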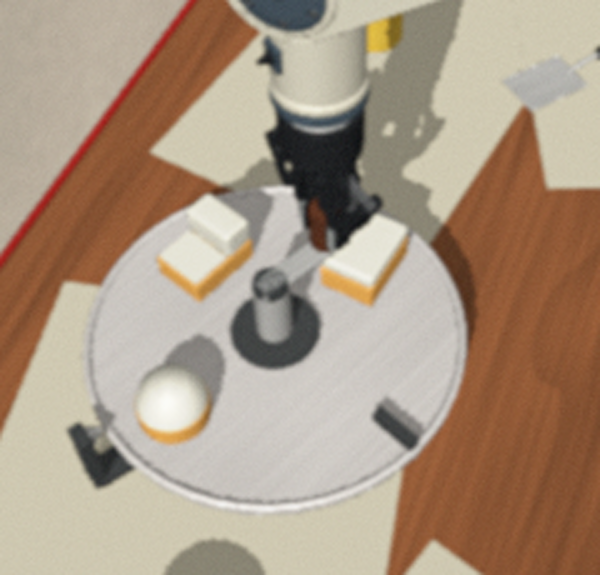

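The knob is gripped, with the opening at 31 mm matching its 32 mm diameter. The bar is clearly visible in the side view at full-image (341,310) and the post at (219,322). Next come the crank planner and the deck tracker.

```bash
cat > p.py <<'E'
from h import *
import json,os
from scipy.optimize import least_squares
ST="st.json"
st=json.load(open(ST)) if os.path.exists(ST) else dict(c=[608.1,77.5],r=70.0,th=np.radians(244.7),pos=None,log=[],obs=[])
if st["pos"] is None: st["pos"]=[st["c"][0]+70*np.cos(st["th"]),st["c"][1]+70*np.sin(st["th"])]
def save(): json.dump(st,open(ST,"w"))
def plan(W,shift=(0,0)):
    """rows for room crank rates W (rad/s per row); logs them as sent from clock now"""
    t=st.get("tn") or sense()["clock"]; st["c"]=[st["c"][0]+shift[0],st["c"][1]+shift[1]]
    rows=[]
    if not st["log"]: st["log"].append([t,st["th"]])
    elif t>st["log"][-1][0]+1e-3: st["log"].append([t,st["th"]])
    for w in W:
        st["th"]+=w*.1;t+=.1
        n=np.array(st["c"])+st["r"]*np.array([np.cos(st["th"]),np.sin(st["th"])])
        d=np.round((n-st["pos"])/1000,4);st["pos"]=list(np.array(st["pos"])+d*1000)
        rows.append([float(d[0]),float(d[1]),0,0,0,0,-0.7]);st["log"].append([t,st["th"]])
    st["tn"]=t
    for i in range(0,len(rows),10): print(json.dumps([rows[i:i+10]]))
    save()
def bar(f,ax=(607,80)):
    """bar angle from dark grey blob in the annulus, side view"""
    im=cv2.GaussianBlur(f["img"],(3,3),0).astype(int)
    v,u=np.mgrid[0:480,0:640]; P=ray(f,np.c_[u.ravel(),v.ravel()],70)[:,:2]-ax
    r=np.hypot(*P.T).reshape(480,640)
    m=((im.max(2)<150)&(im[...,0]-im[...,2]<22)&(r>134)&(r<186)).astype(np.uint8)
    n,l,s,c=cv2.connectedComponentsWithStats(m);out=[]
    for i in range(1,n):
        if s[i,4]>60:
            q=ray(f,c[i],70)[0,:2]-ax;out.append((int(s[i,4]),round(float(np.degrees(np.arctan2(q[1],q[0])))%360,1),round(float(np.hypot(*q)),0)))
    return out
def look():
    s=sense();f=grab_frame("side");t=s["clock"];np.savez(f"f{t:.2f}.npz",**f)
    st["tn"]=sense()["clock"]
    if st["tn"]<=t: st["tn"]=t+.05
    save();print("t",t,"tcp",s["eef_pos"],"cmd",np.array(st["pos"]),"F",s["contact_force"],"tn",st["tn"],"bar",bar(f));return t
def sim(J,tf,dt=.005,lag=.0,tend=None,b0=None):
    L=np.array(st["log"]);t0=L[0,0];te=tend or L[-1,0];T=np.arange(t0,te+dt,dt)
    th=np.interp(T-lag,L[:,0],L[:,1]);w=0;a=0;A=[];Wd=[]
    for i in range(len(T)):
        O=(th[i]-th[i-1])/dt if i else 0
        tq=.095*(O-w)-.02*w
        if w==0 and abs(tq)<tf: acc=0
        else:
            acc=(tq-tf*np.sign(w if w else tq))/J
        wn=w+acc*dt
        if w*wn<0: wn=0
        w=wn;a+=w*dt;A.append(a);Wd.append(w)
    return T,np.array(A),np.array(Wd)
def fit(lag=.08):
    o=np.array(st["obs"])
    def e(q):
        T,A,_=sim(*q,lag=lag,tend=o[-1,0]);return np.r_[(np.interp(o[:,0],T,A)-o[:,1])/.03,(q[0]-.09)/.02,(q[1]-.12)/.06]
    s=least_squares(e,[.09,.12],diff_step=.02,bounds=([.05,.03],[.13,.25]));print("J,tf",s.x,"res",e(s.x)[:-2]*.03);return s.x
E
python3 - <<'E'
from p import *
print(bar(dict(np.load("side0.npz"))),bar(dict(np.load("side2.npz"))),sense()["clock"])
plan([.2,.4,.6,.8,1,1.2,1.4,1.6,1.8,2])
E
```

```text
[(182, 303.8, 164.0), (96, 264.3, 169.0), (214, 159.2, 160.0)] [(178, 303.9, 164.0), (375, 269.9, 163.0), (213, 159.2, 160.0)] 3.05
[[[0.0013, -0.0006, 0, 0, 0, 0, -0.7], [0.0025, -0.0011, 0, 0, 0, 0, -0.7], [0.004, -0.0014, 0, 0, 0, 0, -0.7], [0.0054, -0.0016, 0, 0, 0, 0, -0.7], [0.0068, -0.0013, 0, 0, 0, 0, -0.7], [0.0084, -0.0007, 0, 0, 0, 0, -0.7], [0.0098, 0.0005, 0, 0, 0, 0, -0.7], [0.011, 0.0022, 0, 0, 0, 0, -0.7], [0.0117, 0.0045, 0, 0, 0, 0, -0.7], [0.0118, 0.0074, 0, 0, 0, 0, -0.7]]]
```

Request:
send_rows --moves '[[[0.0013,-0.0006,0,0,0,0,-0.7],[0.0025,-0.0011,0,0,0,0,-0.7],[0.004,-0.0014,0,0,0,0,-0.7],[0.0054,-0.0016,0,0,0,0,-0.7],[0.0068,-0.0013,0,0,0,0,-0.7],[0.0084,-0.0007,0,0,0,0,-0.7],[0.0098,0.0005,0,0,0,0,-0.7],[0.011,0.0022,0,0,0,0,-0.7],[0.0117,0.0045,0,0,0,0,-0.7],[0.0118,0.0074,0,0,0,0,-0.7]]]'

```text
clock: 4.05
eef_pos: [651.7, 21.0, 175.3]
tcp_rot: [3.139, 0.001, 1.111]
contact_force: [0.1, -3.6, 5.4]
opening: 0.369
grasp_force: 23.1
```

```bash
python3 - <<'E'
from p import *
look()
plan([2]*10)
E
```

```text
t 4.05 tcp [651.6589  20.9547 175.2514] cmd [650.8849  22.1142] F [ 0.1055 -3.6153  5.3574] tn 4.1 bar [(318, 292.8, 160.0), (214, 161.6, 160.0)]
[[[0.0102, 0.0096, 0, 0, 0, 0, -0.7], [0.008, 0.0115, 0, 0, 0, 0, -0.7], [0.0056, 0.0128, 0, 0, 0, 0, -0.7], [0.003, 0.0136, 0, 0, 0, 0, -0.7], [0.0001, 0.014, 0, 0, 0, 0, -0.7], [-0.0026, 0.0137, 0, 0, 0, 0, -0.7], [-0.0052, 0.013, 0, 0, 0, 0, -0.7], [-0.0078, 0.0116, 0, 0, 0, 0, -0.7], [-0.0099, 0.0099, 0, 0, 0, 0, -0.7], [-0.0117, 0.0077, 0, 0, 0, 0, -0.7]]]
```

Request:
send_rows --moves '[[[0.0102,0.0096,0,0,0,0,-0.7],[0.008,0.0115,0,0,0,0,-0.7],[0.0056,0.0128,0,0,0,0,-0.7],[0.003,0.0136,0,0,0,0,-0.7],[0.0001,0.014,0,0,0,0,-0.7],[-0.0026,0.0137,0,0,0,0,-0.7],[-0.0052,0.013,0,0,0,0,-0.7],[-0.0078,0.0116,0,0,0,0,-0.7],[-0.0099,0.0099,0,0,0,0,-0.7],[-0.0117,0.0077,0,0,0,0,-0.7]]]'

```text
clock: 5.1
eef_pos: [639.8, 140.1, 175.2]
tcp_rot: [3.14, -0.0, 1.111]
contact_force: [-0.1, -6.1, 9.6]
opening: 0.367
grasp_force: 23.4
```

```bash
python3 - <<'E'
from p import *
look()
plan([2.2]*10)
E
```

```text
t 5.1 tcp [639.8077 140.1385 175.1691] cmd [640.5849 139.5142] F [-0.142  -6.0544  9.6127] tn 5.15 bar [(1099, 310.7, 149.0), (218, 166.1, 160.0)]
[[[-0.0143, 0.0056, 0, 0, 0, 0, -0.7], [-0.0152, 0.0023, 0, 0, 0, 0, -0.7], [-0.0153, -0.001, 0, 0, 0, 0, -0.7], [-0.0147, -0.0044, 0, 0, 0, 0, -0.7], [-0.0135, -0.0074, 0, 0, 0, 0, -0.7], [-0.0115, -0.0102, 0, 0, 0, 0, -0.7], [-0.0089, -0.0125, 0, 0, 0, 0, -0.7], [-0.0061, -0.0141, 0, 0, 0, 0, -0.7], [-0.0028, -0.0151, 0, 0, 0, 0, -0.7], [0.0006, -0.0154, 0, 0, 0, 0, -0.7]]]
```

```bash
cat >> p.py <<'E'
def undo(n):
    del st["log"][-n:]; st["th"]=st["log"][-1][1]; st["tn"]=st["log"][-1][0]
    st["pos"]=[st["c"][0]+st["r"]*np.cos(st["th"]),st["c"][1]+st["r"]*np.sin(st["th"])]; save()
E
python3 - <<'E'
from p import *
undo(10)
st["obs"]=[[4.05,np.radians(2.4)],[5.1,np.radians(6.9)]];save();fit()
plan([2.3,2.6]+[2.8]*8)
E
```

```text
J,tf [0.0911 0.154 ] res [-0.0405  0.0033]
[[[-0.015, 0.0058, 0, 0, 0, 0, -0.7], [-0.018, 0.0022, 0, 0, 0, 0, -0.7], [-0.0193, -0.0028, 0, 0, 0, 0, -0.7], [-0.0178, -0.0081, 0, 0, 0, 0, -0.7], [-0.0149, -0.0127, 0, 0, 0, 0, -0.7], [-0.0107, -0.0163, 0, 0, 0, 0, -0.7], [-0.0059, -0.0187, 0, 0, 0, 0, -0.7], [-0.0004, -0.0195, 0, 0, 0, 0, -0.7], [0.0049, -0.0189, 0, 0, 0, 0, -0.7], [0.01, -0.0168, 0, 0, 0, 0, -0.7]]]
```

Request:
send_rows --moves '[[[-0.015,0.0058,0,0,0,0,-0.7],[-0.018,0.0022,0,0,0,0,-0.7],[-0.0193,-0.0028,0,0,0,0,-0.7],[-0.0178,-0.0081,0,0,0,0,-0.7],[-0.0149,-0.0127,0,0,0,0,-0.7],[-0.0107,-0.0163,0,0,0,0,-0.7],[-0.0059,-0.0187,0,0,0,0,-0.7],[-0.0004,-0.0195,0,0,0,0,-0.7],[0.0049,-0.0189,0,0,0,0,-0.7],[0.01,-0.0168,0,0,0,0,-0.7]]]'

```text
clock: 6.15
eef_pos: [553.4, 34.4, 175.2]
tcp_rot: [3.14, -0.003, 1.11]
contact_force: [5.3, 9.1, 3.3]
opening: 0.367
grasp_force: 23.2
```

```bash
python3 - <<'E'
from p import *
look()
plan([3.1]*10)
E
```

```text
t 6.15 tcp [553.44    34.3866 175.1855] cmd [553.5206  33.6872] F [5.2589 9.1063 3.3035] tn 6.2 bar [(614, 263.8, 159.0), (198, 318.7, 158.0), (204, 181.3, 161.0)]
[[[0.0159, -0.0146, 0, 0, 0, 0, -0.7], [0.0197, -0.009, 0, 0, 0, 0, -0.7], [0.0214, -0.0025, 0, 0, 0, 0, -0.7], [0.0213, 0.004, 0, 0, 0, 0, -0.7], [0.0189, 0.0104, 0, 0, 0, 0, -0.7], [0.0149, 0.0157, 0, 0, 0, 0, -0.7], [0.0094, 0.0194, 0, 0, 0, 0, -0.7], [0.0031, 0.0214, 0, 0, 0, 0, -0.7], [-0.0037, 0.0213, 0, 0, 0, 0, -0.7], [-0.0099, 0.0192, 0, 0, 0, 0, -0.7]]]
```

Request:
send_rows --moves '[[[0.0159,-0.0146,0,0,0,0,-0.7],[0.0197,-0.009,0,0,0,0,-0.7],[0.0214,-0.0025,0,0,0,0,-0.7],[0.0213,0.004,0,0,0,0,-0.7],[0.0189,0.0104,0,0,0,0,-0.7],[0.0149,0.0157,0,0,0,0,-0.7],[0.0094,0.0194,0,0,0,0,-0.7],[0.0031,0.0214,0,0,0,0,-0.7],[-0.0037,0.0213,0,0,0,0,-0.7],[-0.0099,0.0192,0,0,0,0,-0.7]]]'

```text
clock: 7.2
eef_pos: [664.8, 120.1, 175.1]
tcp_rot: [3.14, -0.001, 1.111]
contact_force: [-3.0, -5.8, 10.1]
opening: 0.365
grasp_force: 23.7
```

```bash
python3 - <<'E'
from p import *
look()
st["obs"].append([6.15,np.radians(22.1)]);save();fit(.08);fit(0.03)
E
```

```text
t 7.2 tcp [664.7595 120.1013 175.1133] cmd [664.5206 118.9872] F [-3.0279 -5.8318 10.1092] tn 7.25 bar [(209, 287.6, 164.0), (484, 330.8, 159.0), (153, 222.0, 162.0)]
J,tf [0.0954 0.1665] res [-0.0415 -0.0434  0.015 ]
J,tf [0.0967 0.1687] res [-0.041  -0.0452  0.0165]
```

```bash
python3 - <<'E'
from p import *
st["obs"].append([7.2,np.radians(62.8)]);st["r"]=69.6
q=fit(.05);T,A,W=sim(*q,lag=.05,tend=st["tn"]);print("w",W[-1],"Oss",(q[1]+.0252)/.095+1.26)
plan([3.5,3.5]+[3.3]*8)
T,A,W=sim(*q,lag=.05);print(W[-1],W.max())
E
```

```text
J,tf [0.1012 0.1684] res [-0.0413 -0.0491 -0.0023  0.0107]
w 0.8912078018357626 Oss 3.2977074387407255
[[[-0.0179, 0.0165, 0, 0, 0, 0, -0.7], [-0.0222, 0.0097, 0, 0, 0, 0, -0.7], [-0.0228, 0.0016, 0, 0, 0, 0, -0.7], [-0.0221, -0.0058, 0, 0, 0, 0, -0.7], [-0.019, -0.0127, 0, 0, 0, 0, -0.7], [-0.0139, -0.0182, 0, 0, 0, 0, -0.7], [-0.0073, -0.0217, 0, 0, 0, 0, -0.7], [0.0002, -0.0229, 0, 0, 0, 0, -0.7], [0.0076, -0.0215, 0, 0, 0, 0, -0.7], [0.0142, -0.018, 0, 0, 0, 0, -0.7]]]
1.106497262421072 1.106497262421072
```

Request:
send_rows --moves '[[[-0.0179,0.0165,0,0,0,0,-0.7],[-0.0222,0.0097,0,0,0,0,-0.7],[-0.0228,0.0016,0,0,0,0,-0.7],[-0.0221,-0.0058,0,0,0,0,-0.7],[-0.019,-0.0127,0,0,0,0,-0.7],[-0.0139,-0.0182,0,0,0,0,-0.7],[-0.0073,-0.0217,0,0,0,0,-0.7],[0.0002,-0.0229,0,0,0,0,-0.7],[0.0076,-0.0215,0,0,0,0,-0.7],[0.0142,-0.018,0,0,0,0,-0.7]]]'

```text
clock: 8.25
eef_pos: [560.5, 26.4, 175.2]
tcp_rot: [3.141, -0.002, 1.11]
contact_force: [4.8, 10.3, 5.9]
opening: 0.366
grasp_force: 23.4
```

```bash
python3 - <<'E'
from p import *
look()
q=fit(.05);T,A,W=sim(*q,lag=.05);print("pred bar",159.2+np.degrees(A[-1]))
plan([3.5,3.4]+[3.3]*8)
E
```

```text
t 8.25 tcp [560.5272  26.386  175.194 ] cmd [561.3206  25.9872] F [ 4.8345 10.2628  5.8828] tn 8.3 bar [(531, 265.6, 161.0), (137, 333.9, 152.0), (152, 208.3, 149.0)]
J,tf [0.1012 0.1684] res [-0.0413 -0.0491 -0.0023  0.0107]
pred bar 280.7463320160409
[[[0.0205, -0.0129, 0, 0, 0, 0, -0.7], [0.0229, -0.0051, 0, 0, 0, 0, -0.7], [0.0228, 0.0027, 0, 0, 0, 0, -0.7], [0.0206, 0.0098, 0, 0, 0, 0, -0.7], [0.0163, 0.0161, 0, 0, 0, 0, -0.7], [0.0102, 0.0204, 0, 0, 0, 0, -0.7], [0.003, 0.0227, 0, 0, 0, 0, -0.7], [-0.0044, 0.0224, 0, 0, 0, 0, -0.7], [-0.0115, 0.0198, 0, 0, 0, 0, -0.7], [-0.0173, 0.015, 0, 0, 0, 0, -0.7]]]
```

```bash
cat >> p.py <<'E'
def orange(f,ax=(607,80)):
    im=f["img"].astype(int);v,u=np.mgrid[0:480,0:640]
    r=np.hypot(*(ray(f,np.c_[u.ravel(),v.ravel()],72)[:,:2]-ax).T).reshape(480,640)
    m=((im[...,0]>165)&(im[...,0]-im[...,2]>70)&(r<178)).astype(np.uint8)
    w=((im.min(2)>205)&(r<178)).astype(np.uint8);out=[]
    for k,mm,z in(("o",m,72),("w",w,105)):
        n,l,s,c=cv2.connectedComponentsWithStats(cv2.morphologyEx(mm,cv2.MORPH_OPEN,np.ones((3,3))))
        for i in range(1,n):
            if s[i,4]>25:
                q=ray(f,c[i],z)[0,:2]-ax;out.append((k,int(s[i,4]),round(float(np.degrees(np.arctan2(q[1],q[0])))%360,1),round(float(np.hypot(*q)))))
    return out
E
python3 - <<'E'
from p import *
import glob
for n in["side0.npz"]+sorted(glob.glob("f*.npz")): print(n,orange(dict(np.load(n))))
f=dict(np.load("f8.25.npz"));cv2.imwrite("pics/s3.png",cv2.resize(f["img"][180:370,190:400][:,:,::-1],(630,570)))
E
```

```text
side0.npz [('o', 234, 339.4, 97), ('o', 153, 235.7, 87), ('o', 103, 75.3, 145), ('w', 180, 321.3, 127), ('w', 440, 240.3, 117), ('w', 239, 344.6, 105), ('w', 325, 71.1, 140)]
f4.05.npz [('o', 233, 342.9, 99), ('o', 155, 237.4, 88), ('o', 108, 77.2, 146), ('w', 185, 323.7, 127), ('w', 514, 244.3, 115), ('w', 243, 347.2, 106), ('w', 337, 73.0, 140)]
f5.10.npz [('o', 163, 243.0, 87), ('o', 66, 357.0, 126), ('o', 103, 80.3, 149), ('w', 487, 248.8, 115), ('w', 323, 77.2, 141)]
f6.15.npz [('o', 134, 12.8, 114), ('o', 104, 93.4, 152), ('w', 233, 343.0, 127), ('w', 40, 271.5, 89), ('w', 252, 7.5, 108), ('w', 347, 90.8, 143)]
f7.20.npz [('o', 156, 53.8, 113), ('o', 101, 126.4, 155), ('w', 223, 21.6, 122), ('w', 278, 48.5, 113), ('w', 343, 127.3, 144)]
f8.25.npz [('o', 233, 12.6, 113), ('o', 113, 174.1, 135), ('o', 204, 93.4, 137), ('w', 548, 2.6, 119), ('w', 315, 178.4, 133), ('w', 278, 79.0, 117), ('w', 319, 101.9, 118)]
```

View pics/s3.png

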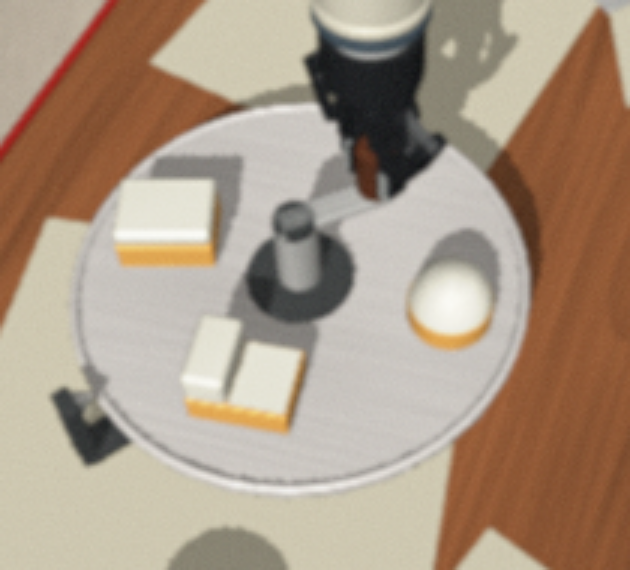

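Frame 8.25 shows the block at left (165,225 in the crop), the step in front (245,375) and the dome at right (450,300). The bar is hidden behind the gripper. I'll track the dome and calibrate its plane height.

```bash
cat >> p.py <<'E'
def blobs(f):
    im=f["img"].astype(int);v,u=np.mgrid[0:480,0:640]
    r=np.hypot(*(ray(f,np.c_[u.ravel(),v.ravel()],80)[:,:2]-(607,80)).T).reshape(480,640)
    m=((((im[...,0]>165)&(im[...,0]-im[...,2]>70))|(im.min(2)>205))&(r<180)).astype(np.uint8)
    n,l,s,c=cv2.connectedComponentsWithStats(cv2.morphologyEx(m,cv2.MORPH_OPEN,np.ones((3,3))))
    return [(s[i,4],c[i],s[i]) for i in range(1,n) if s[i,4]>150]
def pieces(f,z=86,ax=(607,80)):
    """whole-piece (white+orange) silhouettes cast on their mid height"""
    o=[]
    for a,c,s in blobs(f):
        q=ray(f,c,z)[0,:2]-ax;o.append((int(a),round(float(np.degrees(np.arctan2(q[1],q[0]))%360),1),round(float(np.hypot(*q)))))
    return o
E
python3 - <<'E'
from p import *
import glob
for n in["side0.npz"]+sorted(glob.glob("f*.npz")): print(n,pieces(dict(np.load(n))),bar(dict(np.load(n)))[-1])
E
```

```text
side0.npz [(197, 319.4, 144), (444, 245.3, 127), (473, 341.4, 103), (153, 229.9, 82), (428, 69.8, 138)] (214, 159.2, 160.0)
f4.05.npz [(203, 321.7, 144), (519, 249.1, 126), (476, 344.4, 104), (155, 231.8, 82), (445, 71.9, 138)] (214, 161.6, 160.0)
f5.10.npz [(494, 253.3, 127), (163, 237.6, 81), (426, 76.0, 139)] (218, 166.1, 160.0)
f6.15.npz [(237, 339.2, 140), (386, 6.9, 112), (451, 89.9, 140)] (204, 181.3, 161.0)
f7.20.npz [(223, 15.8, 127), (278, 42.2, 112), (156, 58.0, 116), (444, 127.5, 140)] (153, 222.0, 162.0)
f8.25.npz [(552, 357.3, 128), (233, 17.3, 109), (428, 179.9, 131), (278, 74.6, 110), (523, 97.6, 121)] (152, 208.3, 149.0)
```

```bash
cat >> p.py <<'E'
def dome(f): return [p for p in pieces(f,86,(604,92)) if 122<p[2]<135 and 330<p[0]<500]
E
python3 - <<'E'
from p import *
import glob
for n in["side0.npz"]+sorted(glob.glob("f*.npz")): print(n,dome(dict(np.load(n))))
undo(10)
st["obs"].append([8.25,np.radians(118.7)]);save()
for lag in(.0,.05,.1):q=fit(lag)
q=fit(.05);T,A,W=sim(*q,lag=.05,tend=st["tn"]);print("w",W[-1],"Oss",(q[1]+.0252)/.095+1.26)
W0=[3.7,3.6,3.5]+[3.4]*7
plan(W0)
T,A,W=sim(*q,lag=.05);print(W[::20][-12:],W[-1],159.2+np.degrees(A[-1]))
E
```

```text
side0.npz [(428, 66.7, 128)]
f4.05.npz [(445, 68.9, 127)]
f5.10.npz [(426, 73.4, 128)]
f6.15.npz [(451, 88.6, 128)]
f7.20.npz [(444, 129.7, 129)]
f8.25.npz [(428, 185.3, 129)]
J,tf [0.105  0.1705] res [-0.0409 -0.0526 -0.0071 -0.007   0.0145]
J,tf [0.1049 0.1685] res [-0.0414 -0.0513 -0.0119 -0.0104  0.0182]
J,tf [0.1048 0.1664] res [-0.0417 -0.0508 -0.017  -0.014   0.0219]
J,tf [0.1049 0.1685] res [-0.0414 -0.0513 -0.0119 -0.0104  0.0182]
w 1.0915234419372482 Oss 3.2988897838751754
[[[0.0218, -0.0134, 0, 0, 0, 0, -0.7], [0.0245, -0.0047, 0, 0, 0, 0, -0.7], [0.0239, 0.004, 0, 0, 0, 0, -0.7], [0.0205, 0.0116, 0, 0, 0, 0, -0.7], [0.0155, 0.0177, 0, 0, 0, 0, -0.7], [0.0087, 0.0219, 0, 0, 0, 0, -0.7], [0.0009, 0.0235, 0, 0, 0, 0, -0.7], [-0.007, 0.0225, 0, 0, 0, 0, -0.7], [-0.0141, 0.0189, 0, 0, 0, 0, -0.7], [-0.0195, 0.0131, 0, 0, 0, 0, -0.7]]]
[1.0778 1.0968 0.9682 1.033  1.0825 1.1183 1.1417 1.1627 1.1815 1.1984
 1.2135 1.227 ] 1.2332544517163544 347.23282319393513
```

Request:
send_rows --moves '[[[0.0218,-0.0134,0,0,0,0,-0.7],[0.0245,-0.0047,0,0,0,0,-0.7],[0.0239,0.004,0,0,0,0,-0.7],[0.0205,0.0116,0,0,0,0,-0.7],[0.0155,0.0177,0,0,0,0,-0.7],[0.0087,0.0219,0,0,0,0,-0.7],[0.0009,0.0235,0,0,0,0,-0.7],[-0.007,0.0225,0,0,0,0,-0.7],[-0.0141,0.0189,0,0,0,0,-0.7],[-0.0195,0.0131,0,0,0,0,-0.7]]]'

```text
clock: 9.3
eef_pos: [635.9, 142.2, 175.1]
tcp_rot: [3.14, -0.0, 1.112]
contact_force: [-2.3, -12.2, 11.1]
opening: 0.364
grasp_force: 23.8
```

```bash
python3 - <<'E'
from p import *
t=look();f=dict(np.load(f"f{t:.2f}.npz"));print(dome(f),pieces(f,86,(604,92)))
q=[.105,.1685];T,A,W=sim(*q,lag=.05);print("pred dome",66.7+np.degrees(A[-1]))
plan([3.7,3.4]+[3.35]*7+[3.5]+[3.35]*10)
T,A,W=sim(*q,lag=.05);print(W[::20][-25:],W[-1],159.2+np.degrees(A[-1]))
E
```

```text
t 9.3 tcp [635.9104 142.1528 175.1085] cmd [636.4756 141.106 ] F [ -2.3108 -12.1812  11.1312] tn 9.35 bar [(519, 281.3, 160.0), (601, 329.0, 157.0)]
[(374, 253.1, 128)] [(374, 253.1, 128), (792, 63.1, 113), (262, 160.1, 95)]
pred dome 254.6925386592298
[[[-0.0249, 0.0059, 0, 0, 0, 0, -0.7], [-0.0234, -0.0028, 0, 0, 0, 0, -0.7], [-0.0208, -0.0103, 0, 0, 0, 0, -0.7], [-0.0163, -0.0165, 0, 0, 0, 0, -0.7], [-0.01, -0.021, 0, 0, 0, 0, -0.7], [-0.0025, -0.0231, 0, 0, 0, 0, -0.7], [0.0053, -0.0226, 0, 0, 0, 0, -0.7], [0.0123, -0.0196, 0, 0, 0, 0, -0.7], [0.0182, -0.0145, 0, 0, 0, 0, -0.7], [0.0229, -0.0079, 0, 0, 0, 0, -0.7]]]
[[[0.0232, 0.0003, 0, 0, 0, 0, -0.7], [0.0218, 0.0079, 0, 0, 0, 0, -0.7], [0.0181, 0.0146, 0, 0, 0, 0, -0.7], [0.0122, 0.0197, 0, 0, 0, 0, -0.7], [0.005, 0.0227, 0, 0, 0, 0, -0.7], [-0.0026, 0.023, 0, 0, 0, 0, -0.7], [-0.0102, 0.0209, 0, 0, 0, 0, -0.7], [-0.0164, 0.0164, 0, 0, 0, 0, -0.7], [-0.0209, 0.0101, 0, 0, 0, 0, -0.7], [-0.023, 0.0027, 0, 0, 0, 0, -0.7]]]
[1.1814 1.1982 1.2134 1.2269 1.239  1.1211 1.1567 1.1739 1.1873 1.1992
 1.2099 1.2195 1.2281 1.2358 1.2494 1.2611 1.2654 1.2692 1.2726 1.2757
 1.2785 1.2809 1.2831 1.2851 1.2869] 1.2868927543235225 492.13694863246377
```

Request:
send_rows --moves '[[[-0.0249,0.0059,0,0,0,0,-0.7],[-0.0234,-0.0028,0,0,0,0,-0.7],[-0.0208,-0.0103,0,0,0,0,-0.7],[-0.0163,-0.0165,0,0,0,0,-0.7],[-0.01,-0.021,0,0,0,0,-0.7],[-0.0025,-0.0231,0,0,0,0,-0.7],[0.0053,-0.0226,0,0,0,0,-0.7],[0.0123,-0.0196,0,0,0,0,-0.7],[0.0182,-0.0145,0,0,0,0,-0.7],[0.0229,-0.0079,0,0,0,0,-0.7]]]'

```text
clock: 10.35
eef_pos: [595.9, 8.0, 175.1]
tcp_rot: [-3.14, 0.001, 1.11]
contact_force: [-1.6, 6.9, 10.5]
opening: 0.371
grasp_force: 23.9
```

Request:
send_rows --moves '[[[0.0232,0.0003,0,0,0,0,-0.7],[0.0218,0.0079,0,0,0,0,-0.7],[0.0181,0.0146,0,0,0,0,-0.7],[0.0122,0.0197,0,0,0,0,-0.7],[0.005,0.0227,0,0,0,0,-0.7],[-0.0026,0.023,0,0,0,0,-0.7],[-0.0102,0.0209,0,0,0,0,-0.7],[-0.0164,0.0164,0,0,0,0,-0.7],[-0.0209,0.0101,0,0,0,0,-0.7],[-0.023,0.0027,0,0,0,0,-0.7]]]'

```text
clock: 11.35
eef_pos: [603.5, 147.2, 175.1]
tcp_rot: [3.139, 0.001, 1.112]
contact_force: [3.4, -20.0, 8.5]
opening: 0.368
grasp_force: 23.8
```

```bash
python3 - <<'E'
from p import *
t=look();f=dict(np.load(f"f{t:.2f}.npz"));D=dome(f);print(D,pieces(f,86,(604,92)))
st["obs"].append([9.3,np.radians(186.4)])
if D: st["obs"].append([t,np.radians(D[0][1]-66.7+360)])
save();q=fit(.05);T,A,W=sim(*q,lag=.05);print("pred dome",66.7+np.degrees(A[-1])-360,"w",W[-1],"Oss",(q[1]+.0252)/.095+1.26)
E
```

```text
t 11.35 tcp [603.5409 147.2038 175.1041] cmd [604.4756 147.006 ] F [  3.4165 -19.9638   8.5029] tn 11.4 bar [(108, 298.4, 155.0), (408, 273.7, 160.0), (149, 331.1, 150.0), (187, 231.4, 169.0), (177, 127.1, 160.0)]
[(397, 35.4, 128)] [(533, 221.3, 126), (256, 203.5, 117), (397, 35.4, 128)]
J,tf [0.0936 0.1719] res [-0.0416 -0.0577 -0.0234 -0.0191  0.0068  0.0058  0.0075]
pred dome 35.82795188207842 w 1.262208310493543 Oss 3.3347736267484276
```

```bash
python3 - <<'E'
from p import *
st["r"]=69.1;q=[.0936,.1719]
plan([4.2,3.6]+[3.34]*46+[3.9,4.3],shift=(0,-.4))
T,A,W=sim(*q,lag=.05,tend=st["tn"]+.1);print(W[::20][-54:],W[-1],159.2+np.degrees(A[-1]))
E
```

```text
[[[-0.0278, -0.0084, 0, 0, 0, 0, -0.7], [-0.0197, -0.015, 0, 0, 0, 0, -0.7], [-0.0124, -0.0193, 0, 0, 0, 0, -0.7], [-0.0054, -0.0223, 0, 0, 0, 0, -0.7], [0.0022, -0.0229, 0, 0, 0, 0, -0.7], [0.0096, -0.0209, 0, 0, 0, 0, -0.7], [0.0159, -0.0166, 0, 0, 0, 0, -0.7], [0.0205, -0.0104, 0, 0, 0, 0, -0.7], [0.0227, -0.0032, 0, 0, 0, 0, -0.7], [0.0225, 0.0045, 0, 0, 0, 0, -0.7]]]
[[[0.0199, 0.0116, 0, 0, 0, 0, -0.7], [0.0149, 0.0175, 0, 0, 0, 0, -0.7], [0.0084, 0.0214, 0, 0, 0, 0, -0.7], [0.0009, 0.0229, 0, 0, 0, 0, -0.7], [-0.0067, 0.022, 0, 0, 0, 0, -0.7], [-0.0135, 0.0186, 0, 0, 0, 0, -0.7], [-0.0189, 0.0131, 0, 0, 0, 0, -0.7], [-0.0221, 0.0062, 0, 0, 0, 0, -0.7], [-0.0229, -0.0014, 0, 0, 0, 0, -0.7], [-0.0212, -0.0088, 0, 0, 0, 0, -0.7]]]
[[[-0.0172, -0.0153, 0, 0, 0, 0, -0.7], [-0.0112, -0.0201, 0, 0, 0, 0, -0.7], [-0.004, -0.0226, 0, 0, 0, 0, -0.7], [0.0037, -0.0227, 0, 0, 0, 0, -0.7], [0.0108, -0.0202, 0, 0, 0, 0, -0.7], [0.017, -0.0155, 0, 0, 0, 0, -0.7], [0.021, -0.0092, 0, 0, 0, 0, -0.7], [0.0229, -0.0017, 0, 0, 0, 0, -0.7], [0.0222, 0.0059, 0, 0, 0, 0, -0.7], [0.0191, 0.0128, 0, 0
[... 480 characters left out ...]
24, 0, 0, 0, 0, -0.7], [0.0121, -0.0195, 0, 0, 0, 0, -0.7], [0.0179, -0.0145, 0, 0, 0, 0, -0.7], [0.0216, -0.0078, 0, 0, 0, 0, -0.7], [0.0229, -0.0003, 0, 0, 0, 0, -0.7], [0.0218, 0.0073, 0, 0, 0, 0, -0.7], [0.0208, 0.0169, 0, 0, 0, 0, -0.7], [0.0136, 0.0262, 0, 0, 0, 0, -0.7]]]
[1.2594 1.2609 1.2623 1.0981 1.1997 1.2321 1.2359 1.2392 1.2421 1.2447
 1.2469 1.249  1.2507 1.2523 1.2537 1.255  1.256  1.257  1.2579 1.2586
 1.2593 1.2599 1.2604 1.2608 1.2612 1.2616 1.2619 1.2622 1.2625 1.2627
 1.2629 1.263  1.2632 1.2633 1.2634 1.2635 1.2636 1.2637 1.2638 1.2639
 1.2639 1.264  1.264  1.264  1.2641 1.2641 1.2641 1.2642 1.2642 1.2642
 1.2642 1.2642 1.3179 1.4036] 1.230422748645382 859.6271556613481
```

Request:
send_rows --moves '[[[-0.0278,-0.0084,0,0,0,0,-0.7],[-0.0197,-0.015,0,0,0,0,-0.7],[-0.0124,-0.0193,0,0,0,0,-0.7],[-0.0054,-0.0223,0,0,0,0,-0.7],[0.0022,-0.0229,0,0,0,0,-0.7],[0.0096,-0.0209,0,0,0,0,-0.7],[0.0159,-0.0166,0,0,0,0,-0.7],[0.0205,-0.0104,0,0,0,0,-0.7],[0.0227,-0.0032,0,0,0,0,-0.7],[0.0225,0.0045,0,0,0,0,-0.7]]]'

```text
clock: 12.4
eef_pos: [632.3, 10.7, 175.2]
tcp_rot: [3.141, 0.002, 1.11]
contact_force: [-2.3, -1.8, 10.0]
opening: 0.366
grasp_force: 24.1
```

Request:
send_rows --moves '[[[0.0199,0.0116,0,0,0,0,-0.7],[0.0149,0.0175,0,0,0,0,-0.7],[0.0084,0.0214,0,0,0,0,-0.7],[0.0009,0.0229,0,0,0,0,-0.7],[-0.0067,0.022,0,0,0,0,-0.7],[-0.0135,0.0186,0,0,0,0,-0.7],[-0.0189,0.0131,0,0,0,0,-0.7],[-0.0221,0.0062,0,0,0,0,-0.7],[-0.0229,-0.0014,0,0,0,0,-0.7],[-0.0212,-0.0088,0,0,0,0,-0.7]]]'

```text
clock: 13.4
eef_pos: [570.9, 135.9, 175.2]
tcp_rot: [3.138, -0.001, 1.113]
contact_force: [13.1, -15.2, 1.6]
opening: 0.37
grasp_force: 23.9
```

Request:
send_rows --moves '[[[-0.0172,-0.0153,0,0,0,0,-0.7],[-0.0112,-0.0201,0,0,0,0,-0.7],[-0.004,-0.0226,0,0,0,0,-0.7],[0.0037,-0.0227,0,0,0,0,-0.7],[0.0108,-0.0202,0,0,0,0,-0.7],[0.017,-0.0155,0,0,0,0,-0.7],[0.021,-0.0092,0,0,0,0,-0.7],[0.0229,-0.0017,0,0,0,0,-0.7],[0.0222,0.0059,0,0,0,0,-0.7],[0.0191,0.0128,0,0,0,0,-0.7]]]'

```text
clock: 14.4
eef_pos: [656.6, 25.2, 175.3]
tcp_rot: [3.139, 0.001, 1.11]
contact_force: [-0.4, -4.0, 7.8]
opening: 0.372
grasp_force: 24.0
```

Request:
send_rows --moves '[[[0.0138,0.0184,0,0,0,0,-0.7],[0.007,0.0218,0,0,0,0,-0.7],[-0.0005,0.023,0,0,0,0,-0.7],[-0.0081,0.0215,0,0,0,0,-0.7],[-0.0146,0.0177,0,0,0,0,-0.7],[-0.0197,0.0119,0,0,0,0,-0.7],[-0.0224,0.0048,0,0,0,0,-0.7],[-0.0228,-0.0028,0,0,0,0,-0.7],[-0.0206,-0.0101,0,0,0,0,-0.7],[-0.0162,-0.0164,0,0,0,0,-0.7]]]'

```text
clock: 15.4
eef_pos: [551.6, 117.1, 175.3]
tcp_rot: [3.137, -0.002, 1.113]
contact_force: [16.2, -9.2, -1.2]
opening: 0.37
grasp_force: 23.6
```

```bash
python3 - <<'E'
from p import *
undo(10);q=[.0936,.1719];s=sense();print(s["clock"],st["tn"],s["eef_pos"],st["pos"],s["contact_force"])
plan([3.34]*7+[3.5,3.7,3.7])
T,A,W=sim(*q,lag=.05,tend=st["tn"]+.1);print(W[::20][-6:],W.max())
E
```

```text
15.4 15.399999999999986 [551.5633 117.0569 175.2953] [np.float64(551.5767136247521), np.float64(116.84830936457176)] [16.206  -9.2074 -1.1909]
[[[-0.0099, -0.0207, 0, 0, 0, 0, -0.7], [-0.0026, -0.0229, 0, 0, 0, 0, -0.7], [0.0051, -0.0224, 0, 0, 0, 0, -0.7], [0.0121, -0.0195, 0, 0, 0, 0, -0.7], [0.0179, -0.0144, 0, 0, 0, 0, -0.7], [0.0216, -0.0078, 0, 0, 0, 0, -0.7], [0.0229, -0.0003, 0, 0, 0, 0, -0.7], [0.0228, 0.0078, 0, 0, 0, 0, -0.7], [0.0196, 0.0161, 0, 0, 0, 0, -0.7], [0.0125, 0.0222, 0, 0, 0, 0, -0.7]]]
[1.2642 1.2642 1.2642 1.2796 1.3123 1.3412] 1.3412056106228756
```

Request:
send_rows --moves '[[[-0.0099,-0.0207,0,0,0,0,-0.7],[-0.0026,-0.0229,0,0,0,0,-0.7],[0.0051,-0.0224,0,0,0,0,-0.7],[0.0121,-0.0195,0,0,0,0,-0.7],[0.0179,-0.0144,0,0,0,0,-0.7],[0.0216,-0.0078,0,0,0,0,-0.7],[0.0229,-0.0003,0,0,0,0,-0.7],[0.0228,0.0078,0,0,0,0,-0.7],[0.0196,0.0161,0,0,0,0,-0.7],[0.0125,0.0222,0,0,0,0,-0.7]]]'

```text
clock: 16.4
eef_pos: [675.5, 53.7, 175.3]
tcp_rot: [3.137, -0.0, 1.11]
contact_force: [0.3, -3.3, 7.0]
opening: 0.368
grasp_force: 23.9
```

```bash
python3 - <<'E'
from p import *
t=look();f=dict(np.load(f"f{t:.2f}.npz"));D=dome(f);print(D,pieces(f,86,(604,92)),orange(f))
q=[.0936,.1719];T,A,W=sim(*q,lag=.05);print("pred dome",(66.7+np.degrees(A[-1]))%360,A[-1],"w",W[-1])
E
```

```text
t 16.4 tcp [675.5241  53.7255 175.3038] cmd [673.5767  54.9483] F [ 0.3474 -3.2532  6.9936] tn 16.45 bar [(329, 309.7, 159.0), (120, 282.8, 165.0), (180, 231.7, 169.0), (174, 127.6, 159.0)]
[(413, 35.6, 128)] [(562, 222.1, 126), (244, 204.0, 117), (413, 35.6, 128)] [('o', 48, 300.1, 90), ('o', 244, 202.5, 116), ('o', 106, 47.1, 133), ('w', 88, 289.9, 115), ('w', 562, 210.7, 117), ('w', 307, 42.4, 133)]
pred dome 39.42129738249173 12.090267438011256 w 1.3271886593746094
```

```bash
python3 - <<'E'
from p import *
q=[.0936,.1735];st["r"]=69.0
st["obs"].append([16.4,np.radians(35.6-66.7+720)]);
plan([3.7,3.45]+[3.36]*55+[3.5,3.7,3.7],shift=(.4,-.3))
T,A,W=sim(*q,lag=.05,tend=st["tn"]+.1);i=np.searchsorted(T,16.4);print(W[::20][-66:],W.max(),128.1+np.degrees(np.interp(st["tn"],T,A)-A[i]))
E
```

```text
[[[0.0039, 0.0249, 0, 0, 0, 0, -0.7], [-0.0051, 0.0231, 0, 0, 0, 0, -0.7], [-0.0122, 0.0196, 0, 0, 0, 0, -0.7], [-0.018, 0.0145, 0, 0, 0, 0, -0.7], [-0.0217, 0.0077, 0, 0, 0, 0, -0.7], [-0.0231, 0.0002, 0, 0, 0, 0, -0.7], [-0.0218, -0.0075, 0, 0, 0, 0, -0.7], [-0.0182, -0.0143, 0, 0, 0, 0, -0.7], [-0.0124, -0.0194, 0, 0, 0, 0, -0.7], [-0.0053, -0.0225, 0, 0, 0, 0, -0.7]]]
[[[0.0023, -0.0229, 0, 0, 0, 0, -0.7], [0.0098, -0.0209, 0, 0, 0, 0, -0.7], [0.0162, -0.0165, 0, 0, 0, 0, -0.7], [0.0207, -0.0102, 0, 0, 0, 0, -0.7], [0.0229, -0.0029, 0, 0, 0, 0, -0.7], [0.0225, 0.0049, 0, 0, 0, 0, -0.7], [0.0197, 0.012, 0, 0, 0, 0, -0.7], [0.0146, 0.0178, 0, 0, 0, 0, -0.7], [0.008, 0.0217, 0, 0, 0, 0, -0.7], [0.0003, 0.0231, 0, 0, 0, 0, -0.7]]]
[[[-0.0073, 0.0219, 0, 0, 0, 0, -0.7], [-0.0141, 0.0183, 0, 0, 0, 0, -0.7], [-0.0193, 0.0125, 0, 0, 0, 0, -0.7], [-0.0224, 0.0056, 0, 0, 0, 0, -0.7], [-0.023, -0.0022, 0, 0, 0, 0, -0.7], [-0.021, -0.0096, 0, 0, 0, 0, -0.7], [-0.0166, -0.016, 0, 0, 0, 0, -0.7], [-0.0104, -0.0206, 0, 0, 0, 0, -0.7], [-0.003, -0.0229, 0, 0, 0, 0, -0.7], [0.0046, -0.0226, 0, 0,
[... 929 characters left out ...]
, 0, -0.7], [0.0108, 0.0204, 0, 0, 0, 0, -0.7], [0.0034, 0.0229, 0, 0, 0, 0, -0.7], [-0.0046, 0.0235, 0, 0, 0, 0, -0.7], [-0.0134, 0.0216, 0, 0, 0, 0, -0.7], [-0.0202, 0.0153, 0, 0, 0, 0, -0.7]]]
[1.2503 1.2503 1.2656 1.2984 1.3273 1.1811 1.2113 1.2219 1.2271 1.2318
 1.2358 1.2395 1.2426 1.2455 1.248  1.2502 1.2521 1.2538 1.2553 1.2567
 1.2579 1.2589 1.2599 1.2607 1.2614 1.2621 1.2626 1.2631 1.2636 1.264
 1.2643 1.2646 1.2649 1.2651 1.2653 1.2655 1.2657 1.2658 1.266  1.2661
 1.2662 1.2663 1.2664 1.2664 1.2665 1.2665 1.2666 1.2666 1.2667 1.2667
 1.2667 1.2668 1.2668 1.2668 1.2668 1.2668 1.2668 1.2669 1.2669 1.2669
 1.2669 1.2669 1.2738 1.2963 1.3255 1.1686] 1.338757061091341 564.3001276230657
```

Request:
send_rows --moves '[[[0.0039,0.0249,0,0,0,0,-0.7],[-0.0051,0.0231,0,0,0,0,-0.7],[-0.0122,0.0196,0,0,0,0,-0.7],[-0.018,0.0145,0,0,0,0,-0.7],[-0.0217,0.0077,0,0,0,0,-0.7],[-0.0231,0.0002,0,0,0,0,-0.7],[-0.0218,-0.0075,0,0,0,0,-0.7],[-0.0182,-0.0143,0,0,0,0,-0.7],[-0.0124,-0.0194,0,0,0,0,-0.7],[-0.0053,-0.0225,0,0,0,0,-0.7]]]'

```text
clock: 17.45
eef_pos: [539.4, 81.8, 175.3]
tcp_rot: [3.139, -0.003, 1.112]
contact_force: [14.2, 1.3, -0.2]
opening: 0.37
grasp_force: 23.5
```

Request:
send_rows --moves '[[[0.0023,-0.0229,0,0,0,0,-0.7],[0.0098,-0.0209,0,0,0,0,-0.7],[0.0162,-0.0165,0,0,0,0,-0.7],[0.0207,-0.0102,0,0,0,0,-0.7],[0.0229,-0.0029,0,0,0,0,-0.7],[0.0225,0.0049,0,0,0,0,-0.7],[0.0197,0.012,0,0,0,0,-0.7],[0.0146,0.0178,0,0,0,0,-0.7],[0.008,0.0217,0,0,0,0,-0.7],[0.0003,0.0231,0,0,0,0,-0.7]]]'

```text
clock: 18.45
eef_pos: [678.7, 87.8, 175.3]
tcp_rot: [3.137, -0.002, 1.11]
contact_force: [2.0, -2.5, 7.3]
opening: 0.37
grasp_force: 23.9
```

Request:
send_rows --moves '[[[-0.0073,0.0219,0,0,0,0,-0.7],[-0.0141,0.0183,0,0,0,0,-0.7],[-0.0193,0.0125,0,0,0,0,-0.7],[-0.0224,0.0056,0,0,0,0,-0.7],[-0.023,-0.0022,0,0,0,0,-0.7],[-0.021,-0.0096,0,0,0,0,-0.7],[-0.0166,-0.016,0,0,0,0,-0.7],[-0.0104,-0.0206,0,0,0,0,-0.7],[-0.003,-0.0229,0,0,0,0,-0.7],[0.0046,-0.0226,0,0,0,0,-0.7]]]'

```text
clock: 19.45
eef_pos: [543.7, 52.3, 175.3]
tcp_rot: [3.14, -0.003, 1.111]
contact_force: [9.8, 6.3, 0.1]
opening: 0.365
grasp_force: 23.5
```

Request:
send_rows --moves '[[[0.0119,-0.0198,0,0,0,0,-0.7],[0.0177,-0.0148,0,0,0,0,-0.7],[0.0216,-0.0081,0,0,0,0,-0.7],[0.0231,-0.0005,0,0,0,0,-0.7],[0.0219,0.0071,0,0,0,0,-0.7],[0.0184,0.0139,0,0,0,0,-0.7],[0.0128,0.0193,0,0,0,0,-0.7],[0.0057,0.0223,0,0,0,0,-0.7],[-0.002,0.023,0,0,0,0,-0.7],[-0.0094,0.021,0,0,0,0,-0.7]]]'

```text
clock: 20.45
eef_pos: [667.3, 116.6, 175.3]
tcp_rot: [3.138, -0.003, 1.111]
contact_force: [1.0, -2.9, 8.3]
opening: 0.369
grasp_force: 24.0
```

Request:
send_rows --moves '[[[-0.0159,0.0168,0,0,0,0,-0.7],[-0.0205,0.0106,0,0,0,0,-0.7],[-0.0229,0.0032,0,0,0,0,-0.7],[-0.0226,-0.0045,0,0,0,0,-0.7],[-0.0199,-0.0116,0,0,0,0,-0.7],[-0.0149,-0.0176,0,0,0,0,-0.7],[-0.0083,-0.0216,0,0,0,0,-0.7],[-0.0007,-0.023,0,0,0,0,-0.7],[0.0069,-0.0221,0,0,0,0,-0.7],[0.0138,-0.0185,0,0,0,0,-0.7]]]'

```text
clock: 21.45
eef_pos: [559.9, 27.1, 175.2]
tcp_rot: [-3.142, -0.002, 1.11]
contact_force: [5.9, 10.1, 4.8]
opening: 0.366
grasp_force: 23.8
```

Request:
send_rows --moves '[[[0.0191,-0.0129,0,0,0,0,-0.7],[0.0223,-0.0059,0,0,0,0,-0.7],[0.023,0.0018,0,0,0,0,-0.7],[0.0211,0.0093,0,0,0,0,-0.7],[0.0169,0.0157,0,0,0,0,-0.7],[0.0108,0.0204,0,0,0,0,-0.7],[0.0034,0.0229,0,0,0,0,-0.7],[-0.0046,0.0235,0,0,0,0,-0.7],[-0.0134,0.0216,0,0,0,0,-0.7],[-0.0202,0.0153,0,0,0,0,-0.7]]]'

```text
clock: 22.45
eef_pos: [639.7, 140.4, 175.2]
tcp_rot: [3.139, -0.002, 1.111]
contact_force: [-0.5, -8.8, 8.1]
opening: 0.368
grasp_force: 24.0
```

```bash
python3 - <<'E'
from p import *
t=look();f=dict(np.load(f"f{t:.2f}.npz"));D=dome(f);print(D,pieces(f,86,(604,92)))
q=[.0936,.1735];T,A,W=sim(*q,lag=.05);print("pred dome",(66.7+np.degrees(A[-1]))%360,A[-1],"w",W[-1])
E
```

```text
t 22.45 tcp [639.6787 140.4405 175.2107] cmd [639.2767 138.5483] F [-0.4905 -8.763   8.119 ] tn 22.5 bar [(230, 278.9, 164.0), (623, 327.6, 157.0), (165, 212.3, 162.0)]
[(435, 119.8, 129)] [(204, 2.3, 134), (270, 26.0, 109), (157, 42.8, 108), (435, 119.8, 129)]
pred dome 107.2523807505579 19.55732848515836 w 1.3268347618150569
```

```bash
python3 - <<'E'
from p import *
import copy
q=[.0936,.169];st["obs"].append([22.45,np.radians(119.8-66.7+1080)])
s0=json.dumps(st)
import io,contextlib
def tot(W):
    global st
    L=st["log"];n=len(L);t=st["tn"];th=st["th"];L.append([t,th])
    for w in W: t+=.1;th+=w*.1;L.append([t,th])
    L.append([t+1,th])
    T,A,Wd=sim(*q,lag=.05);del L[n:]
    i=np.searchsorted(T,22.45);return np.degrees(A[-1]-A[i]),Wd[i::20]
for n in range(16,28):
    W=[3.6,3.4]+[3.34]*n+[2.9,2.4,1.9,1.4,.9,.4]
    a,_=tot(W);print(n,a)
    if a>194: break
print(_)
W=W+[0]*(-len(W)%10);plan(W)
E
```

```text
16 174.70618549489495
17 182.08505330316598
18 189.4650570350398
19 196.84606497963907
[1.366  1.2095 1.2427 1.2536 1.2578 1.2614 1.2647 1.2676 1.2701 1.2724
 1.2744 1.2761 1.2777 1.2791 1.2803 1.2814 1.2823 1.2832 1.2839 1.2846
 1.2851 1.2857 1.2839 1.2398 1.153  1.0284 0.8703 0.6827 0.4694 0.2446
 0.0458 0.     0.     0.     0.     0.     0.     0.    ]
[[[-0.0238, 0.0069, 0, 0, 0, 0, -0.7], [-0.0233, -0.0016, 0, 0, 0, 0, -0.7], [-0.021, -0.009, 0, 0, 0, 0, -0.7], [-0.017, -0.0155, 0, 0, 0, 0, -0.7], [-0.0109, -0.0201, 0, 0, 0, 0, -0.7], [-0.0038, -0.0227, 0, 0, 0, 0, -0.7], [0.0039, -0.0226, 0, 0, 0, 0, -0.7], [0.0111, -0.0201, 0, 0, 0, 0, -0.7], [0.0171, -0.0153, 0, 0, 0, 0, -0.7], [0.0211, -0.0089, 0, 0, 0, 0, -0.7]]]
[[[0.0229, -0.0015, 0, 0, 0, 0, -0.7], [0.0221, 0.0061, 0, 0, 0, 0, -0.7], [0.0189, 0.013, 0, 0, 0, 0, -0.7], [0.0136, 0.0185, 0, 0, 0, 0, -0.7], [0.0067, 0.022, 0, 0, 0, 0, -0.7], [-0.0008, 0.0229, 0, 0, 0, 0, -0.7], [-0.0082, 0.0214, 0, 0, 0, 0, -0.7], [-0.0149, 0.0175, 0, 0, 0, 0, -0.7], [-0.0197, 0.0117, 0, 0, 0, 0, -0.7], [-0.0225, 0.0045, 0, 0, 0, 0, -0.7]]]
[[[-0.0227, -0.0031, 0, 0, 0, 0, -0.7], [-0.018, -0.0086, 0, 0, 0, 0, -0.7], [-0.0125, -0.0107, 0, 0, 0, 0, -0.7], [-0.0079, -0.0105, 0, 0, 0, 0, -0.7], [-0.0045, -0.0086, 0, 0, 0, 0, -0.7], [-0.0022, -0.0058, 0, 0, 0, 0, -0.7], [-0.0008, -0.0026, 0, 0, 0, 0, -0.7], [0.0, 0.0, 0, 0, 0, 0, -0.7], [0.0, 0.0, 0, 0, 0, 0, -0.7], [0.0, 0.0, 0, 0, 0, 0, -0.7]]]
```

Request:
send_rows --moves '[[[-0.0238,0.0069,0,0,0,0,-0.7],[-0.0233,-0.0016,0,0,0,0,-0.7],[-0.021,-0.009,0,0,0,0,-0.7],[-0.017,-0.0155,0,0,0,0,-0.7],[-0.0109,-0.0201,0,0,0,0,-0.7],[-0.0038,-0.0227,0,0,0,0,-0.7],[0.0039,-0.0226,0,0,0,0,-0.7],[0.0111,-0.0201,0,0,0,0,-0.7],[0.0171,-0.0153,0,0,0,0,-0.7],[0.0211,-0.0089,0,0,0,0,-0.7]]]'

```text
clock: 23.5
eef_pos: [591.4, 9.1, 175.1]
tcp_rot: [-3.14, 0.0, 1.11]
contact_force: [-1.0, 8.4, 9.9]
opening: 0.368
grasp_force: 24.2
```

Request:
send_rows --moves '[[[0.0229,-0.0015,0,0,0,0,-0.7],[0.0221,0.0061,0,0,0,0,-0.7],[0.0189,0.013,0,0,0,0,-0.7],[0.0136,0.0185,0,0,0,0,-0.7],[0.0067,0.022,0,0,0,0,-0.7],[-0.0008,0.0229,0,0,0,0,-0.7],[-0.0082,0.0214,0,0,0,0,-0.7],[-0.0149,0.0175,0,0,0,0,-0.7],[-0.0197,0.0117,0,0,0,0,-0.7],[-0.0225,0.0045,0,0,0,0,-0.7]]]'

```text
clock: 24.5
eef_pos: [610.2, 147.3, 175.2]
tcp_rot: [3.14, -0.002, 1.112]
contact_force: [2.8, -11.2, 7.3]
opening: 0.369
grasp_force: 24.0
```

Request:
send_rows --moves '[[[-0.0227,-0.0031,0,0,0,0,-0.7],[-0.018,-0.0086,0,0,0,0,-0.7],[-0.0125,-0.0107,0,0,0,0,-0.7],[-0.0079,-0.0105,0,0,0,0,-0.7],[-0.0045,-0.0086,0,0,0,0,-0.7],[-0.0022,-0.0058,0,0,0,0,-0.7],[-0.0008,-0.0026,0,0,0,0,-0.7],[0.0,0.0,0,0,0,0,-0.7],[0.0,0.0,0,0,0,0,-0.7],[0.0,0.0,0,0,0,0,-0.7]]]'

```text
clock: 25.5
eef_pos: [542.2, 96.3, 175.2]
tcp_rot: [3.14, -0.002, 1.111]
contact_force: [2.7, 0.0, 6.8]
opening: 0.368
grasp_force: 23.9
```

```bash
python3 - <<'E'
from p import *
t=look();f=dict(np.load(f"f{t:.2f}.npz"));print(dome(f),pieces(f,86,(604,92)))
g=grab_frame("top");np.savez("top9.npz",**g);st["tn"]=sense()["clock"]+.0;save()
a=cv2.resize(f["img"][270:350,190:290][:,:,::-1],(500,400),interpolation=cv2.INTER_CUBIC)
b=cv2.resize(g["img"][180:260,210:270][:,:,::-1],(300,400),interpolation=cv2.INTER_CUBIC)
cv2.imwrite("pics/e1.png",np.hstack([a,b]))
E
```

```text
t 25.5 tcp [542.169   96.3042 175.184 ] cmd [542.1767  95.8483] F [2.6951 0.0248 6.8061] tn 25.55 bar [(948, 260.9, 149.0), (193, 39.7, 161.0)]
[(364, 309.4, 128)] [(364, 309.4, 128), (859, 129.2, 107)]
```

View pics/e1.png

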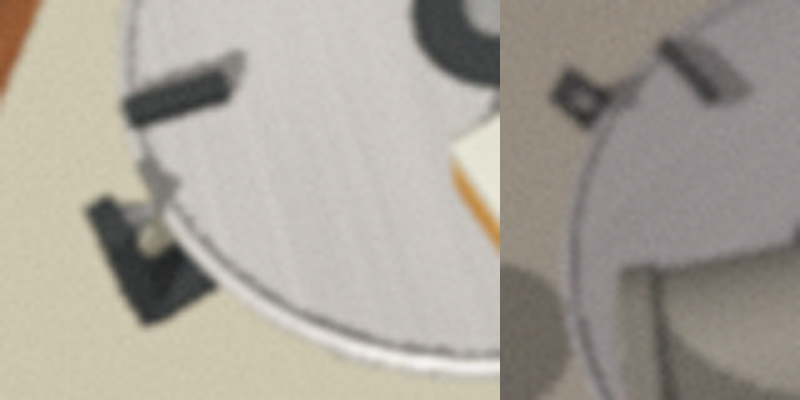

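The bar stopped short of the pointer. In the side crop the bar is at (180,95) and the post at (150,270). In the top crop the bar is at (695,70) and the post at (582,97). I'll measure the remaining angle in both views.

```bash
cat >> p.py <<'E'
def gap(g,zb=76,ax=(609.3,75.3),th=112,box=(200,160,290,245)):
    im=g["img"].astype(int);m=np.zeros((480,640),np.uint8);x0,y0,x1,y1=box
    m[y0:y1,x0:x1]=((im.max(2)<th)&(im[...,0]-im[...,2]<16))[y0:y1,x0:x1]
    n,l,s,c=cv2.connectedComponentsWithStats(m)
    for i in range(1,n):
        if s[i,4]>25:
            for z in(60,76,88):
                q=ray(g,c[i],z)[0,:2]-ax;print(i,s[i,4],c[i],z,"ang",np.degrees(np.arctan2(q[1],q[0])),"r",np.hypot(*q))
            pts=np.argwhere(l==i)[:,::-1].astype(np.float32);print("  rect",cv2.minAreaRect(pts))
E
python3 - <<'E'
from p import *
g=dict(np.load("top9.npz"))
for th in(90,100): print(th);gap(g,th=th)
r=g["img"][183:210,217:262].max(2)
for row in r: print(" ".join("%3d"%v for v in row))
E
```

```text
90
1 52 [247.5577 193.5962] 60 ang 40.20968533702455 r 163.58401350247343
1 52 [247.5577 193.5962] 76 ang 40.222793572092186 r 160.60190096148676
1 52 [247.5577 193.5962] 88 ang 40.23294872000097 r 158.36532225402885
  rect ((247.75001525878906, 193.75), (14.849242210388184, 2.8284268379211426), 45.0)
2 65 [226.0615 199.2615] 60 ang 58.20840778155596 r 205.70513486731676
2 65 [226.0615 199.2615] 76 ang 58.340746490006545 r 202.39598916665136
2 65 [226.0615 199.2615] 88 ang 58.4428752495244 r 199.91485901347383
  rect ((226.04000854492188, 198.78001403808594), (9.800000190734863, 8.40000057220459), 36.869895935058594)
3 175 [281.9886 225.5486] 60 ang -7.7707540549971545 r 19.454823499192365
3 175 [281.9886 225.5486] 76 ang -10.946081919632217 r 18.330471872251568
3 175 [281.9886 225.5486] 88 ang -13.588917662695138 r 17.528253233668554
  rect ((284.2804870605469, 228.52442932128906), (26.70571517944336, 18.27233123779297), 38.65980529785156)
100
1 63 [247.746  193.5873] 60 ang 40.04451907672646 r 163.2044376820684
1 63 [247.746  193.5873] 76 ang 40.05621503972267 r 160.2258956940387
1
[... 5212 characters left out ...]
 151 148 145 140 130 124 127 124 124 127 137 147 149 144 149 147 149 147 146 149 148 148 147 150 147 148 154 148 150 147 147 153 152 147 150 150 146 150 147 149
150 147 148 151 148 151 148 150 147 146 141 136 131 123 134 145 148 149 152 149 143 146 148 147 148 146 146 145 149 148 148 148 147 149 148 146 148 147 150 150 150 148 150 149 150
150 148 149 148 150 150 147 150 147 150 144 138 126 124 134 147 150 147 151 148 148 148 146 147 148 147 147 149 145 151 149 149 147 147 151 148 151 148 150 146 150 148 150 148 148
149 145 147 148 148 150 149 152 148 149 144 135 122 132 145 147 150 150 147 147 146 146 145 150 151 146 147 147 150 146 151 147 145 146 149 147 149 151 151 146 147 148 146 151 148
```

```bash
python3 - <<'E'
from p import *
f=dict(np.load("f25.50.npz"));g=dict(np.load("top9.npz"))
def pol(F,p,z,ax):
    q=ray(F,p,z)[0,:2]-ax;return np.degrees(np.arctan2(q[1],q[0])).round(2),np.hypot(*q).round(1)
print("top cone",pol(g,(226.2,199.4),76,(609.3,75.3)))
im=f["img"].astype(int);s=im[308:330,208:234]
for row in s.sum(2)//3: print(" ".join("%3d"%v for v in row))
for p in((221,317),(222,316),(220,318)): print("side cone",pol(f,p,76,(607,81.5)))
# side: bar dark face ends & full bar
for p in((217,292),(234,286)): print("side bar end",pol(f,p,68,(607,81.5)))
E
```

```text
top cone (np.float64(58.39), np.float64(201.8))
192 185 175 168 174 190 192 194 193 193 186 162 136 123 123 125 137 170 193 199 193 198 195 200 199 197
174 156 126 117 132 164 180 184 186 187 182 163 142 126 123 127 145 175 198 198 196 195 196 202 198 196
142 111  83  74  93 127 148 152 152 152 156 155 140 123 128 143 154 168 185 195 199 196 196 198 203 199
 99  76  61  60  69  92 111 123 129 135 138 145 139 126 133 159 158 154 169 188 193 194 196 197 200 197
 74  63  66  65  65  71  92 115 127 134 138 144 137 126 142 176 179 165 164 180 189 192 196 198 200 199
 86  65  60  64  66  66  83 112 127 127 128 127 129 129 148 184 195 181 163 155 166 186 193 195 200 200
104  71  66  68  69  68  72  91 107 113 115 122 122 127 143 172 198 194 172 151 159 185 195 197 198 201
127  84  67  64  65  64  68  72  82  98 116 136 136 128 132 151 183 198 190 164 157 179 190 196 198 202
153 106  66  69  67  67  65  65  67  97 126 150 144 129 128 134 164 186 196 182 167 169 178 184 194 198
173 129  82  69  70  65  65  61  60  93 134 150 138 129 124 127 136 165 194 197 181 164 155 159 183 196
183 145  91 
[... 786 characters left out ...]
7  61  68  67  66  71  98 143 185
194 192 194 193 173 128  77  55  54  53  52  54  48  45  45  46  51  61  69  66  67  65  61  68  94 148
191 191 193 193 182 145  90  59  56  52  53  51  48  45  43  43  58  65  62  68  64  66  60  63  85 137
193 194 193 194 187 158 108  71  57  52  51  52  49  45  43  52  58  67  69  66  62  66  78 104 130 160
192 193 191 192 190 176 148  98  63  55  52  53  49  47  48  56  64  68  65  65  72  88 125 159 177 187
side cone (np.float64(61.59), np.float64(197.4))
side cone (np.float64(61.39), np.float64(194.3))
side cone (np.float64(61.78), np.float64(200.5))
side bar end (np.float64(39.75), np.float64(181.1))
side bar end (np.float64(38.28), np.float64(139.1))
```

```bash
python3 - <<'E'
from p import *
def inc(W,q):
    L=st["log"];n=len(L);t=st["tn"];th=st["th"];L.append([t,th])
    for w in W: t+=.1;th+=w*.1;L.append([t,th])
    L.append([t+1,th]);T,A,Wd=sim(*q,lag=.05);del L[n:];i=np.searchsorted(T,st["tn"]);return np.degrees(A[-1]-A[i]),Wd[i:].max()
print(st["log"][-1],st["tn"])
for n in range(2,9):
    W=[1,2]+[2.8]*n+[2,1]
    print(n,[inc(W,q) for q in([.0936,.172],[.105,.169],[.09,.18])])
for F,ax in((dict(np.load("top9.npz")),(609.3,75.3)),(dict(np.load("f25.50.npz")),(607,81.5))):
    for a in(57,58.4,60,61.5):
        e=np.array([np.cos(np.radians(a)),np.sin(np.radians(a))]);t=np.array([-e[1],e[0]])
        P=[[*(ax+r*e+s*t),z] for r,s,z in((193,0,76),(205,0,76),(205,-13,88),(205,13,88),(231,-13,88),(231,13,88),(205,-13,0),(205,13,0))]
        print(a,proj(F,P).round(1).tolist())
E
```

```text
[25.500000000000043, 71.97682067963022] 25.6
2 [(np.float64(3.3028302877535274), np.float64(0.19274843422121196)), (np.float64(3.226658688565274), np.float64(0.18168823836406306)), (np.float64(2.810984374084426), np.float64(0.17721576884773452))]
3 [(np.float64(5.545526310443184), np.float64(0.2651760666699961)), (np.float64(5.3992584825858545), np.float64(0.25042455274990844)), (np.float64(4.841870507340932), np.float64(0.24586689883563217))]
4 [(np.float64(8.140457490111114), np.float64(0.3292056813185208)), (np.float64(7.924677221249522), np.float64(0.3121074146559315)), (np.float64(7.201990855816673), np.float64(0.30625849074817824))]
5 [(np.float64(11.028507202784839), np.float64(0.38581103225189245)), (np.float64(10.747233844262839), np.float64(0.36737471014557016)), (np.float64(9.836821477684428), np.float64(0.3593842641239786))]
6 [(np.float64(14.162408930465919), np.float64(0.43585296631442655)), (np.float64(13.822845363549902), np.float64(0.4168937152039502)), (np.float64(12.701329054197732), np.float64(0.40611838235793307))]
7 [(np.float64(17.503960881709414), np.float64(0
[... 718 characters left out ...]
], [230.1, 199.9], [226.3, 206.8]]
61.5 [[227.0, 203.7], [223.6, 202.0], [224.9, 197.8], [221.1, 205.1], [217.6, 194.1], [213.8, 201.4], [229.3, 201.3], [225.6, 208.3]]
57 [[219.3, 311.1], [214.6, 313.8], [211.0, 307.2], [216.2, 315.5], [200.6, 313.2], [205.8, 321.7], [218.3, 324.5], [223.2, 332.5]]
58.4 [[220.3, 312.6], [215.6, 315.4], [211.9, 308.9], [217.4, 317.1], [201.6, 315.1], [207.1, 323.4], [219.1, 326.1], [224.3, 334.0]]
60 [[221.4, 314.2], [216.9, 317.2], [213.0, 310.7], [218.8, 318.8], [202.9, 317.2], [208.6, 325.4], [220.1, 327.9], [225.7, 335.7]]
61.5 [[222.6, 315.8], [218.1, 318.8], [214.0, 312.4], [220.2, 320.4], [204.1, 319.2], [210.1, 327.3], [221.2, 329.6], [227.0, 337.2]]
```

```bash
python3 - <<'E'
from p import *
plan([1,2]+[2.8]*6+[2,1,0,0,0,0])
E
```

```text
[[[-0.0016, -0.0067, 0, 0, 0, 0, -0.7], [-0.0011, -0.0137, 0, 0, 0, 0, -0.7], [0.0031, -0.0191, 0, 0, 0, 0, -0.7], [0.0082, -0.0174, 0, 0, 0, 0, -0.7], [0.0127, -0.0144, 0, 0, 0, 0, -0.7], [0.0162, -0.0104, 0, 0, 0, 0, -0.7], [0.0185, -0.0056, 0, 0, 0, 0, -0.7], [0.0192, -0.0002, 0, 0, 0, 0, -0.7], [0.0134, 0.0032, 0, 0, 0, 0, -0.7], [0.0064, 0.0025, 0, 0, 0, 0, -0.7]]]
[[[0.0, 0.0, 0, 0, 0, 0, -0.7], [0.0, 0.0, 0, 0, 0, 0, -0.7], [0.0, 0.0, 0, 0, 0, 0, -0.7], [0.0, 0.0, 0, 0, 0, 0, -0.7]]]
```

Request:
send_rows --moves '[[[-0.0016,-0.0067,0,0,0,0,-0.7],[-0.0011,-0.0137,0,0,0,0,-0.7],[0.0031,-0.0191,0,0,0,0,-0.7],[0.0082,-0.0174,0,0,0,0,-0.7],[0.0127,-0.0144,0,0,0,0,-0.7],[0.0162,-0.0104,0,0,0,0,-0.7],[0.0185,-0.0056,0,0,0,0,-0.7],[0.0192,-0.0002,0,0,0,0,-0.7],[0.0134,0.0032,0,0,0,0,-0.7],[0.0064,0.0025,0,0,0,0,-0.7]]]'

```text
clock: 26.6
eef_pos: [638.1, 13.2, 175.3]
tcp_rot: [3.139, 0.0, 1.111]
contact_force: [2.3, -7.9, 8.8]
opening: 0.37
grasp_force: 24.1
```

Request:
send_rows --moves '[[[0.0,0.0,0,0,0,0,-0.7],[0.0,0.0,0,0,0,0,-0.7],[0.0,0.0,0,0,0,0,-0.7],[0.0,0.0,0,0,0,0,-0.7]]]'

```text
clock: 27.0
eef_pos: [637.5, 13.0, 175.3]
tcp_rot: [3.138, 0.001, 1.111]
contact_force: [4.3, -8.3, 6.2]
opening: 0.371
grasp_force: 23.9
```

```bash
python3 - <<'E'
from p import *
t=look();f=dict(np.load(f"f{t:.2f}.npz"));print(dome(f),pieces(f,86,(604,92)))
g=grab_frame("top");np.savez("top10.npz",**g);st["tn"]=sense()["clock"];save()
gap(g,th=95,box=(210,180,265,215))
a=cv2.resize(f["img"][270:350,190:290][:,:,::-1],(500,400),interpolation=cv2.INTER_CUBIC)
b=cv2.resize(g["img"][180:220,215:245][:,:,::-1],(300,400),interpolation=cv2.INTER_CUBIC)
cv2.imwrite("pics/e2.png",np.hstack([a,b]))
E
```

```text
t 27.0 tcp [637.4967  13.0445 175.3303] cmd [637.1767  14.0483] F [ 4.2621 -8.2718  6.2473] tn 27.05 bar [(289, 287.7, 160.0), (158, 309.0, 165.0), (116, 243.6, 172.0), (190, 56.0, 162.0)]
[(382, 326.0, 128)] [(382, 326.0, 128), (371, 235.6, 107), (216, 236.2, 136), (975, 145.6, 108)]
1 138 [231.4348 201.6232] 60 ang 57.54454034961827 r 186.93185913289898
1 138 [231.4348 201.6232] 76 ang 57.685491978933825 r 183.79898996551785
1 138 [231.4348 201.6232] 88 ang 57.79439936245298 r 181.45009011829384
  rect ((233.16497802734375, 202.62887573242188), (26.805137634277344, 8.325838088989258), 23.96249008178711)
```

View pics/e2.png

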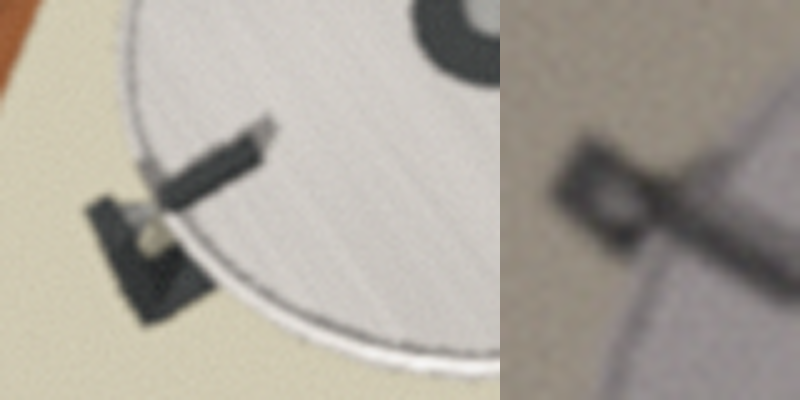

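The bar is now just before the pointer and slightly short. Its outer end is at (170,200) in the side crop, with the cone at (152,235). In the top crop the bar end is at (670,190) and the cone at (620,195). I'll sample tangential profiles to get the remainder.

```bash
cat >> p.py <<'E'
def prof(F,ax,z,r0,r1,a):
    R=np.arange(r0,r1,2.);A=np.radians(a);P=np.array([[ax[0]+r*np.cos(t),ax[1]+r*np.sin(t),z] for t in A for r in R])
    u=proj(F,P).astype(np.float32);g=cv2.cvtColor(F["img"],cv2.COLOR_RGB2GRAY).astype(np.float32)
    return cv2.remap(g,u[:,0].reshape(len(A),-1),u[:,1].reshape(len(A),-1),cv2.INTER_LINEAR).mean(1)
E
python3 - <<'E'
from p import *
T=(609.3,75.3);S=(607,81.5);f=dict(np.load("f27.00.npz"));g=dict(np.load("top10.npz"))
a=np.arange(48,70,1.)
print("ang     ",a.astype(int))
print("T bar   ",prof(g,T,76,145,180,a).astype(int))
for r in(194,198,202,206,210): print("T cone",r,prof(g,T,76,r,r+4,a).astype(int))
print("S bar76 ",prof(f,S,76,145,180,a).astype(int))
print("S bar62 ",prof(f,S,62,145,180,a).astype(int))
for r in(194,198,202,206,210): print("S cone",r,prof(f,S,76,r,r+4,a).astype(int))
E
```

```text
ang      [48 49 50 51 52 53 54 55 56 57 58 59 60 61 62 63 64 65 66 67 68 69]
T bar    [138 136 132 122 112 104  97  85  72  67  73  93 117 133 139 139 140 140
 140 140 139 139]
T cone 194 [139 138 140 139 136 128 110  80  59  65  85  86  69  55  71  99 127 137
 141 140 140 141]
T cone 198 [139 140 141 140 141 136 124  91  69  76  91  97  81  65  78 108 131 141
 141 141 140 141]
T cone 202 [141 141 140 139 139 139 129  98  73  81  91  98  84  70  88 119 135 142
 142 140 141 142]
T cone 206 [141 140 139 140 140 139 127  97  73  75  82  84  74  74  96 124 138 141
 141 140 141 142]
T cone 210 [140 141 140 141 140 139 125  93  68  68  71  69  66  77 104 130 140 138
 140 142 139 141]
S bar76  [200 199 198 198 191 166 124  83  67  67  64  58  81 139 184 198 200 200
 199 200 201 201]
S bar62  [197 188 164 125  87  68  67  64  59  74 129 178 195 198 197 197 196 197
 198 198 198 198]
S cone 194 [201 201 201 201 202 201 200 179 154 145 136 131 137 136 135 120  79  51
  55  65  73  78]
S cone 198 [200 201 201 201 203 202 187 152 133 134 123 125 148 147 135 115  69  45
  42  47  61  65]
S cone 202 [200 200 202 200 190 169 142 113 109 113  98  93 119 145 135 110  68  44
  43  42  55  68]
S cone 206 [202 201 201 198 158  99  78  72  71  74  69  64  69  85  87  75  51  42
  42  42  49  62]
S cone 210 [201 201 201 198 153  85  65  66  66  67  69  65  54  53  55  53  49  49
  47  44  45  56]
```

```bash
python3 - <<'E'
from p import *
def inc(W,q):
    L=st["log"];n=len(L);t=st["tn"];th=st["th"];L.append([t,th])
    for w in W: t+=.1;th+=w*.1;L.append([t,th])
    L.append([t+1,th]);T,A,Wd=sim(*q,lag=.05);del L[n:];i=np.searchsorted(T,st["tn"]);return np.degrees(A[-1]-A[i]).round(2)
Q=[.0936,.16],[.0936,.165],[.0936,.172]
print([inc([1,2]+[2.8]*6+[2,1],q) for q in Q])
for W in([1,2,2.8,2,1],[1,3,3,1],[1,3,2,1],[1,3.2,2,1],[1,3.5,2,1],[2,3,2,1]): print(W,[inc(W,q) for q in Q])
E
```

```text
[np.float64(16.96), np.float64(15.77), np.float64(14.16)]
[1, 2, 2.8, 2, 1] [np.float64(2.05), np.float64(1.81), np.float64(1.49)]
[1, 3, 3, 1] [np.float64(2.83), np.float64(2.64), np.float64(2.4)]
[1, 3, 2, 1] [np.float64(1.77), np.float64(1.62), np.float64(1.43)]
[1, 3.2, 2, 1] [np.float64(2.05), np.float64(1.9), np.float64(1.69)]
[1, 3.5, 2, 1] [np.float64(2.49), np.float64(2.32), np.float64(2.1)]
[2, 3, 2, 1] [np.float64(2.34), np.float64(2.09), np.float64(1.75)]
```

```bash
python3 - <<'E'
from p import *
plan([1,2.8,2,1,0,0,0,0])
E
```

```text
[[[0.0062, 0.0032, 0, 0, 0, 0, -0.7], [0.0151, 0.0119, 0, 0, 0, 0, -0.7], [0.0084, 0.0109, 0, 0, 0, 0, -0.7], [0.0034, 0.006, 0, 0, 0, 0, -0.7], [0.0, 0.0, 0, 0, 0, 0, -0.7], [0.0, 0.0, 0, 0, 0, 0, -0.7], [0.0, 0.0, 0, 0, 0, 0, -0.7], [0.0, 0.0, 0, 0, 0, 0, -0.7]]]
```

Request:
send_rows --moves '[[[0.0062,0.0032,0,0,0,0,-0.7],[0.0151,0.0119,0,0,0,0,-0.7],[0.0084,0.0109,0,0,0,0,-0.7],[0.0034,0.006,0,0,0,0,-0.7],[0.0,0.0,0,0,0,0,-0.7],[0.0,0.0,0,0,0,0,-0.7],[0.0,0.0,0,0,0,0,-0.7],[0.0,0.0,0,0,0,0,-0.7]]]'

```text
clock: 27.9
eef_pos: [671.9, 45.7, 175.4]
tcp_rot: [3.136, -0.002, 1.111]
contact_force: [9.4, -5.3, 2.9]
opening: 0.371
grasp_force: 23.7
```

```bash
python3 - <<'E'
from p import *
t=look();f=dict(np.load(f"f{t:.2f}.npz"));print(dome(f))
g=grab_frame("top");np.savez("top11.npz",**g);st["tn"]=sense()["clock"];save()
T=(609.3,75.3);S=(607,81.5);a=np.arange(48,66,1.);print("ang    ",a.astype(int))
print("T bar  ",prof(g,T,76,145,180,a).astype(int));print("T post ",prof(g,T,82,206,212,a).astype(int))
print("S bar76",prof(f,S,76,145,180,a).astype(int));print("S bar62",prof(f,S,62,145,180,a).astype(int));print("S post88",prof(f,S,88,207,215,a).astype(int))
cv2.imwrite("pics/e3.png",np.hstack([cv2.resize(f["img"][290:340,200:260][:,:,::-1],(480,400),interpolation=cv2.INTER_CUBIC),cv2.resize(g["img"][180:220,215:245][:,:,::-1],(300,400),interpolation=cv2.INTER_CUBIC)]))
E
```

```text
t 27.9 tcp [671.9207  45.7212 175.444 ] cmd [670.2767  46.0483] F [ 9.4133 -5.2617  2.8666] tn 27.95 bar [(433, 303.0, 159.0), (115, 244.8, 172.0), (201, 57.1, 163.0)]
[]
ang     [48 49 50 51 52 53 54 55 56 57 58 59 60 61 62 63 64 65]
T bar   [139 138 136 133 124 113 106  99  90  76  67  69  83 108 129 138 139 139]
T post  [142 140 141 140 140 138 127  95  70  69  74  75  73  75 100 127 141 141]
S bar76 [198 197 197 196 196 191 172 137  95  69  65  65  58  64 112 169 193 198]
S bar62 [196 195 189 171 138  99  72  65  66  59  60  98 158 189 195 195 194 194]
S post88 [199 198 197 198 198 195 153  89  68  68  69  70  66  63  62  75  74  65]
```

View pics/e3.png

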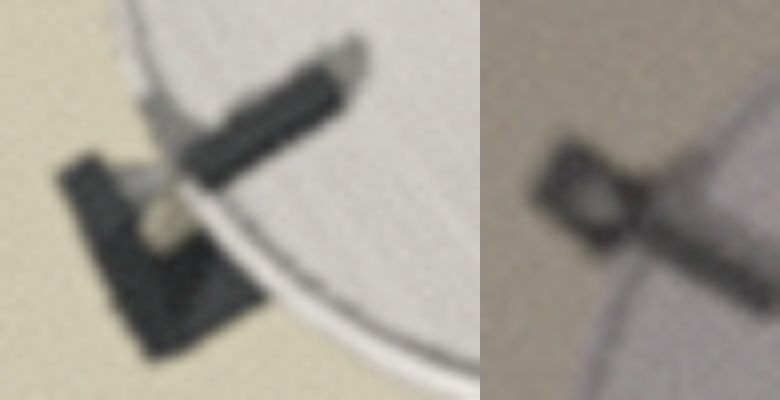

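```bash
python3 - <<'E'
from p import *
f=dict(np.load("f27.90.npz"));S=np.array((607,81.5))
for p in((223.1,313.1),(222,312.5),(221,314),(217,316)):
    q=ray(f,p,76)[0,:2]-S;print(p,np.degrees(np.arctan2(q[1],q[0])).round(2),np.hypot(*q).round(1))
a=np.arange(50,68,1.);print(a.astype(int))
for r in(188,190,192,194,196,198,200,202,204): print(r,prof(f,S,76,r,r+2,a).astype(int))
g=dict(np.load("top11.npz"));T=(609.3,75.3)
for r in(192,196,200,204): print("T",r,prof(g,T,76,r,r+2,a).astype(int))
E
```

```text
(223.1, 313.1) 59.96 188.5
(222, 312.5) 59.08 189.7
(221, 314) 59.66 193.5
(217, 316) 59.3 203.2
[50 51 52 53 54 55 56 57 58 59 60 61 62 63 64 65 66 67]
188 [153 142 143 142 138 138 130 115 108 125 156 171 189 198 199 199 201 200]
190 [173 171 173 168 162 161 148 135 124 136 160 168 176 178 172 171 176 179]
192 [191 192 193 190 187 180 158 146 135 133 147 148 152 142 120 114 122 128]
194 [198 197 199 197 200 184 156 146 137 130 134 135 135 120  85  62  64  75]
196 [199 198 199 200 196 171 146 142 132 128 140 135 132 114  70  43  41  50]
198 [199 199 199 200 191 157 134 137 125 128 145 142 131 113  68  42  40  49]
200 [198 198 198 197 178 143 130 130 118 117 147 147 134 116  69  41  38  46]
202 [197 198 193 182 156 125 118 119 106 103 132 148 136 114  70  43  41  41]
204 [198 197 181 150 125 101  96  99  86  82 104 138 127 106  65  42  43  43]
T 192 [137 132 126 119  95  70  57  60  67  70  60  59  73 101 125 140 142 141]
T 196 [138 139 138 131 115  86  59  67  88  90  72  57  68 101 126 138 140 141]
T 200 [139 143 142 141 126  96  72  79  94  97  87  65  79 113 132 140 141 142]
T 204 [142 140 140 140 130  99  76  82  91  92  82  71  90 124 138 142 142 142]
```

In the last crops the bar's outer end (200,170 side) meets the cone tip (about 185,182). The top profile gives bar 58.6° against post 58.4°, and the side gives 57.3° against 57.8°, so it's aligned within about half a degree. Letting go now.

Request:
send_rows --moves '[[[0,0,0,0,0,0,-0.1],[0,0,0,0,0,0,0.2],[0,0,0,0,0,0,0.5],[0,0,0,0,0,0,0.5],[0,0,0,0,0,0,0.5],[0,0,0.02,0,0,0,0.5],[0,0,0.04,0,0,0,0.5],[0,0,0.04,0,0,0,0.5],[0,0,0.03,0,0,0,0.5],[0,0,0,0,0,0,0.5]]]'

```text
clock: 29.0
eef_pos: [671.9, 46.4, 309.7]
tcp_rot: [3.135, -0.004, 1.111]
contact_force: [0.9, -0.1, 0.2]
opening: 0.752
grasp_force: 0.0
```

Request:
send_rows --moves '[[[0,0,0,0,0,0,0.5],[0,0,0,0,0,0,0.5],[0,0,0,0,0,0,0.5],[0,0,0,0,0,0,0.5],[0,0,0,0,0,0,0.5]]]'

```text
clock: 29.5
eef_pos: [669.6, 46.1, 303.5]
tcp_rot: [-3.141, 0.001, 1.111]
contact_force: [-0.5, 0.3, 0.5]
opening: 0.753
grasp_force: 0.0
```

```bash
python3 - <<'E'
from p import *
t=look();f=dict(np.load(f"f{t:.2f}.npz"));print(pieces(f,86,(604,92)))
g=grab_frame("top")
T=(609.3,75.3);S=(607,81.5);a=np.arange(50,66,1.)
print("T bar  ",prof(g,T,76,145,180,a).astype(int));print("S bar76",prof(f,S,76,145,180,a).astype(int))
E
```

```text
t 29.5 tcp [669.5863  46.1357 303.4979] cmd [670.2767  46.0483] F [-0.4644  0.3145  0.5093] tn 29.55 bar [(212, 298.9, 157.0), (100, 244.6, 172.0), (193, 57.3, 163.0)]
[(279, 330.8, 127), (389, 238.3, 108), (229, 237.4, 136), (984, 147.1, 108)]
T bar   [134 130 122 112 103  97  88  75  66  67  82 107 127 136 138 138]
S bar76 [202 201 201 197 178 142  99  73  68  68  60  67 116 175 200 204]
```

The bar hasn't moved, the gripper is clear of the knob, and all the pieces are on the deck. Handing in.

```bash
python3 -c "
from rig import *
print(sign_off())"
```

```text
the job is handed in; nothing more can be done
None
```

I handed the job in at 29.6 s: the carousel averaged about 1.25 to 1.28 rad/s for over 11 s and stopped first about 18° short. Two small forward crank nudges then brought the bar within roughly half a degree of the pointer, and I let go of the crank with all three pieces on the deck.

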